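Bush the reel side plate and present the spool upright above it

TASK

Pick the tube-shaped bushing out of the pocket tray and seat it fully in the bore of the reel side plate, letting it go there. Then draw the wide spool out of its slanted stand, turn it upright with its long thin shaft pointing down, and hold it still in the gripper right above the bushing, with the shaft end about 10 cm clear of it: the job finishes while holding, without lowering or letting go of the spool. Leave the other parts in the tray and the other things on the bench where they are.

Things in the scene. Friction and masses are not known exactly. Their poses are not given: they have to be found in the camera images.
- bushing: Plain brass tube, 16 mm outside diameter, 9.6 mm bore, 16 mm tall, 20 g, standing in one of the tray's four pockets (any of them) with its upper 10 mm showing; the only part in the tray with a hole through it. Origin: centre of its underside; z up along the tube.
- tray: Grey fixed pocket tray, 94 x 94 x 14 mm, with four round pockets 20 mm wide and 6 mm deep (floor 8 mm above the bench) centred at x = +-23 mm, y = +-23 mm. Origin: centre of its underside.
- pin: Bystander in the tray: solid brass pin, 10 mm diameter, 24 mm tall. Origin: centre of its underside.
- standoff: Bystander in the tray: solid six-sided brass standoff, 15 mm wide, 13 mm tall. Origin: centre of its underside.
- knob: Bystander in the tray: solid stepped brass knob, 17 mm diameter for 10 mm, then 10 mm diameter up to 18 mm. Origin: centre of its underside.
- sideplate: Reel side plate lying flat: black octagon 97 mm across flats with a copper rim (100 mm) on an aluminium block, fixed to the bench, flat top 26 mm above the bench. Origin: centre of its underside.
- bore (a point): Centre of the mouth of the one bore in the middle of the side plate, at the level of its flat top (26 mm above the bench). The bore is round, 19 mm wide with a slightly bevelled mouth, 8 mm deep with a flat floor, so a seated bushing stands 8 mm proud.
- stand: Fixed spool stand: a grey block, 56 x 56 mm by 50 mm deep, slanted on a dark steel foot so that its top face and its socket lean 40 degrees from vertical towards the stand's own -x (roughly towards the robot). Origin: on the bench below the socket's mouth.
- socket (a point): Centre of the mouth of the socket in the stand's slanted top face, 64 mm above the bench. The socket is a round hole 10 mm wide, 45 mm deep, along the spool's shaft. Its axes are the stand's (not leaning).
- spool: Wide bare metal spool, 124 mm long, 70 to 133 g, loose in the stand. Origin: end of its thin shaft, 40 mm down the socket; z runs along it to the other end. Along z (diameters): shaft 8 mm, 0 to 40; flange 54 mm, 40 to 44 (rests on the stand); barrel 30 mm, to 80; flange 54 mm, to 84; steel stub 16 mm, 84 to 124, the place to grip. Upright: z up, thin shaft down.
- narrow_spool: Bystander: a narrow spool, 54 mm diameter, 24 mm tall with a short 12 mm stub on top, standing on the bench. Origin: centre of its underside.
- oiler: Bystander: small white bottle, 34 mm diameter, 90 mm tall, standing. Origin: centre of its underside.
- grease: Bystander: white jar with black cap, 44 mm diameter, 45 mm tall. Origin: centre of its underside.
- crank: Bystander: double reel crank lying on the bench, steel bar 85 mm long with two black grips, 28 mm tall. Origin: centre of its underside.
- screwdriver: Bystander: screwdriver 170 mm long with a black handle, lying on the bench. Origin: on the bench, below its middle.

How it is judged:
By the outcome, as a careful person would: the job done as asked, in the order asked, and still so for the second after the job is handed in, while the arm keeps its last pose, push and grip.
It also fails if it takes over 61 s, if anything falls off the work surface, if the arm or the gripper's body presses on something with over 40 N, if the wrist force passes 120 N, or if a joint passes its speed limit or range.

ROBOT

A 7-joint arm with a two-finger parallel gripper is mounted at the origin on the work surface. World frame = base frame: x ahead of the robot, y to its left, z up, the work surface at z = 0. Lengths are in m, angles in rad, forces in N, time in s.
With the tool pointing down it reaches from about 0.425 to 0.95 m from the base axis. Payload 4.7 kg.
Tool frame: the origin (TCP) lies on the centre line of the jaws, within the pads' length; the fingertips stand tip_reach ahead of it and the grasp point (between the pads) lies 6 mm ahead of it (tip_reach is the distance from the TCP to the fingertips, in m); z points along the fingers, x is the direction in which the jaws open and shut, and the axes are right-handed (so a half turn about z gives the same grasp; the last joint's range is limited). The gripper opens to 87 mm and grips with 3 to 60 N. Pads are 19 mm wide; open, the fingers measure 117 mm over their backs; the gripper's body (75 mm by 190 mm) begins 51 mm behind the grasp point.
Start: joints at [-1.217, 0.469, -0.049, 1.532, 0.024, 1.141, -0.082], TCP at [0.252, 0.626, 0.248] pointing down, gripper open.
Joint ranges: [-2.59, 2.59], [-0.33, 1.99], [-1.39, 1.29], [0.1, 2.45], [-1.04, 4.18], [0.21, 1.99], [-2.66, 2.66]. Speed limits (rad/s): [2.57, 2.57, 3.14, 3.14, 3.14, 3.14, 3.14].

INTERFACE

Orientations are given as [roll, pitch, yaw] about the fixed x, y, z axes, in that order (R = Rz(yaw) Ry(pitch) Rx(roll)).
In Python, from workcell import * gives the robot as it stands.
- The arm moves only by the tool drive_tool, never from a script. Its argument "targets" is one flat list of numbers, 7 for each row, row after row: the closure, from 0 (fully open) to 1 (shut), then the shift along the world's x, y, z as a fraction of full scale, then the turn, a rotation vector about the world's x, y, z as a fraction of full scale. In form: [fingers, dx, dy, dz, rx, ry, rz, fingers, dx, dy, dz, rx, ry, rz, ...]. A call has exactly 5 rows; each row shifts and turns the pose as measured when the row begins; what a row does not reach is not made up. Full scale, the value 1, is 400 mm for a shift and 45 degrees for a turn. A row lasts 1/12 s, in which the tool goes at most 41.7 mm and 7.16 degrees, less where a joint would pass 70% of its speed; a pose out of reach is approached as far as the arm can. A call with a number of a shift or a turn outside -1 to 1 is refused whole. A call with a gripper value outside its range is refused whole. The fingers move at their own pace and stop on an object; "newtons" is the grip in N (left out, the last holds). Time passes only in rows, so rows that do not move let the fingers close, or fill a call up. It gives the time, the measured TCP pose, the force and the opening at its end, in the units of the state.
- sense(): the state, without advancing time (a new reading comes with each control period).
- capture(name): name is "side" or "top"; returns the picture (384x512x3 uint8, red, green, blue); there is no depth.
- camera_model(name): a dict with "fovy" (degrees; the focal length in pixels is half the picture's height over the tangent of half this angle, whatever the lens; pixels are square), "cx", "cy" (the principal point, pixels), "k1" (the pictures are not rectified: a ray, as slopes to the right and down, at radius r is drawn at 1 + k1 r^2 times it, then the intrinsics apply), "R" (3x3) and "t" (3): a world point X has camera coordinates R X + t. Camera axes: x right, y down, z forward; pixel columns grow to the right and rows downward; lengths in m; the calibration is good to about 2 mm. A picture is of the moment at which its call begins. camera_model takes no time and is no camera call.
- job_done(): hands the job in, once; it reports no verdict.
Trained networks look in the newest picture that a camera, given by its name, has taken for a name from the list of things; names that differ only in an ending like _2 or _b are one class to them, and where a whole thing is asked for, a point or a joint stands for the part that bears it (a point fixed in the world has none). Each returns a list of dicts, best first, with "p" (0 to 1); they miss things now and then, are a little off and sometimes report something else, mostly with a low value. They report only what shows in the picture. A call takes as long as a camera call.
- search_frame(name, camera): "position" ([column, row] as shares, 0 to 1, of the picture: columns of its width, rows of its height, amid what is visible of it).
- masks_of(name, camera): "pixels" (384x512 bool, what is visible of it) and "position" ([column, row] as shares, 0 to 1, of the picture: columns of its width, rows of its height, amid what is visible of it).
The state is a dict: "time_s": time; "joints": joint angles; "joint_velocities": joint speeds; "joint_efforts": joint torques, N m; "tool_pos": TCP position; "eef_rot": TCP orientation; "ft_force": force on the tool from outside, world axes, zero at the start; "wrist_torque": the same for the moment, N m; "width": finger opening in m.
Only numpy, scipy, OpenCV 4.12 (cv2) and the standard library are available. Lean on these libraries where they do the work, as an engineer would, in place of code of your own. Each camera call takes 0.05 s, during which the arm holds its last target.

## Working session

There is one attempt and no reset: what is moved stays moved. The work goes in short steps, Python scripts to look and compute and a tool call to move; the robot and the scene stay as the last step left them, time stands still between calls to the robot, and variables do not carry over. Pictures are saved under pics/ and viewed, and the job is handed in when it is done.

Besides the shell and the picture viewer there is one more tool, called after "Emit:" in YAML: its name, and indented under it one key for each argument. drive_tool: Moves the arm, as the interface text tells. Its arguments: {"type":"object","properties":{"targets":{"type":"array"},"newtons":{"type":"number"}},"required":["targets"]}

```bash
ls; mkdir -p pics
cat > h.py <<'E'
from workcell import *
import numpy as np, cv2
from scipy.spatial.transform import Rotation as Ro
def snap(n,f):
    im=capture(n); cv2.imwrite('pics/'+f,im[:,:,::-1]); return im
def K(n):
    m=camera_model(n); f=192/np.tan(np.radians(m['fovy'])/2); return m,f
def ray(n,uv):
    m,f=K(n); d=np.array([(uv[0]-m['cx'])/f,(uv[1]-m['cy'])/f]); s=d.copy()
    for _ in range(30): s=d/(1+m['k1']*(s@s))
    R=np.array(m['R']);t=np.array(m['t'])
    return -R.T@t, R.T@np.array([s[0],s[1],1])
def atz(n,uv,z):
    o,d=ray(n,uv); return o+d*(z-o[2])/d[2]
def proj(n,X):
    m,f=K(n); c=np.array(m['R'])@np.array(X)+np.array(m['t']); s=c[:2]/c[2]; s=s*(1+m['k1']*(s@s))
    return np.array([f*s[0]+m['cx'],f*s[1]+m['cy']])
E
python3 - <<'E'
from h import *
np.set_printoptions(precision=4,suppress=True)
print(sense())
for n in('side','top'):
    snap(n,n+'0.png'); m,f=K(n); o,d=ray(n,(256,192)); print(n,m['fovy'],m['k1'],o,d)
for th in ['bushing','tray','sideplate','stand','spool']:
    for n in('side','top'):
        print(th,n,[(np.round(np.array(q['position'])*[512,384],1),round(q['p'],2)) for q in search_frame(th,n)[:3]])
print(sense()['time_s'])
E
```

```text
pics
{'time_s': 0.0, 'joints': array([-1.2169,  0.4695, -0.0486,  1.5337,  0.0241,  1.141 , -0.0823]), 'joint_velocities': array([ 0.0013,  0.0015, -0.0025, -0.0001, -0.0012, -0.0002, -0.0001]), 'joint_efforts': array([ -0.0004, -50.7975,  -0.0811, -23.6164,  -0.0615,   0.0375,
         0.0002]), 'tool_pos': array([0.2519, 0.6256, 0.2465]), 'eef_rot': array([3.1415, 0.002 , 1.1881]), 'ft_force': array([-0.2469,  0.2817,  0.0798]), 'wrist_torque': array([-0.0464, -0.0613, -0.0161]), 'width': 0.08729174142915616}
side 46.438391865820876 -0.0895680538684522 [ 0.5201 -0.7686  0.6992] [ 0.0478  0.7667 -0.6403]
top 54.038391744524574 -0.09177724164364745 [0.5239 0.0122 0.9008] [ 0.0933 -0.0066 -0.9957]
bushing side [(array([278.1, 308.5]), 0.47), (array([259.5, 131.5]), 0.47), (array([249.2, 217.4]), 0.27)]
bushing top [(array([276.1, 218.5]), 0.51), (array([377. , 194.9]), 0.45)]
tray side [(array([267.5, 306.6]), 0.89)]
tray top [(array([369.5, 211.3]), 0.56)]
sideplate side [(array([249.8, 219.1]), 0.7)]
sideplate top [(array([275.4, 216.8]), 0.89)]
stand side [(array([273.7, 152.6]), 0.97)]
stand top [(array([168.4, 174. ]), 0.65)]
spool side [(array([258.4, 128.5]), 0.85), (array([355.1, 246.4]), 0.19)]
spool top [(array([159.2, 192.9]), 0.65), (array([163.4, 174.9]), 0.52)]
0.6
```

View pics/side0.png

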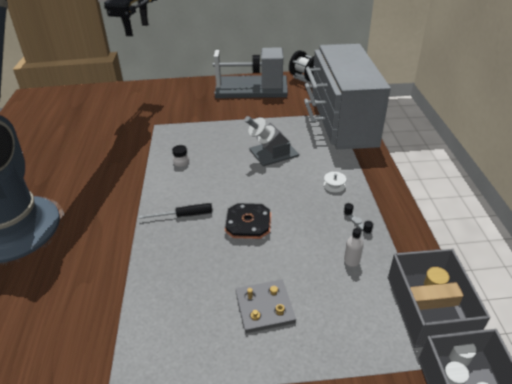

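View pics/top0.png

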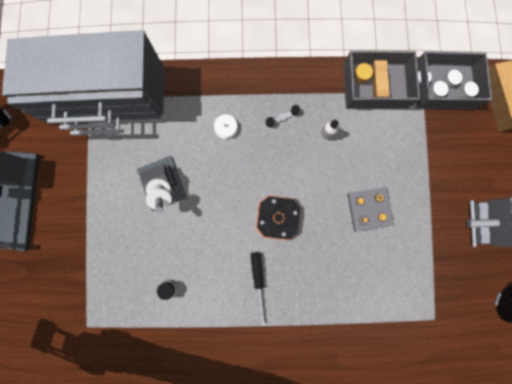

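Run:
```python
import cv2,numpy as np
a=cv2.imread('pics/top0.png'); b=cv2.imread('pics/side0.png')
c=cv2.resize(a[150:270,320:430],None,fx=3.5,fy=3.5,interpolation=3); d=cv2.resize(b[260:355,215:325],None,fx=3.6,fy=3.6,interpolation=3)
cv2.imwrite('pics/z1.png',c);cv2.imwrite('pics/z2.png',d)
cv2.imwrite('pics/z3.png',cv2.resize(a[110:270,90:330],None,fx=3.3,fy=3.3,interpolation=3))
cv2.imwrite('pics/z4.png',cv2.resize(b[80:260,180:330],None,fx=3.3,fy=3.3,interpolation=3))
```

```text
(no output)
```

View pics/z1.png

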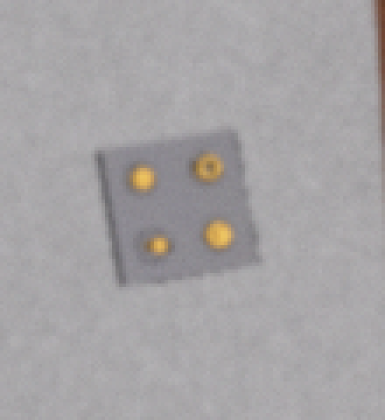

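View pics/z2.png

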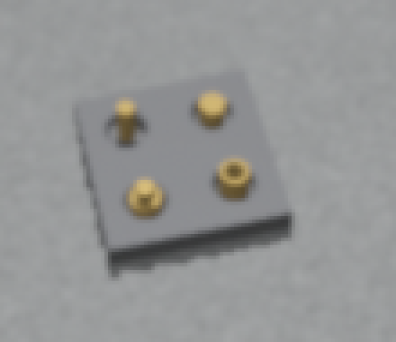

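View pics/z3.png

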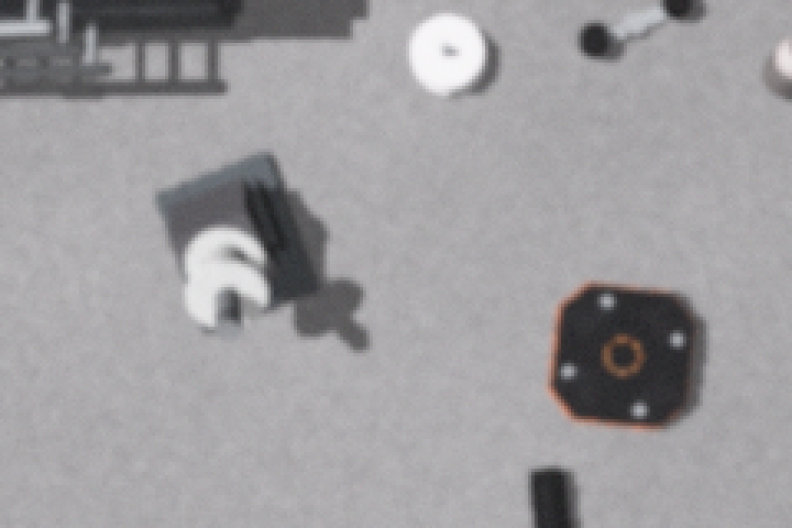

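View pics/z4.png

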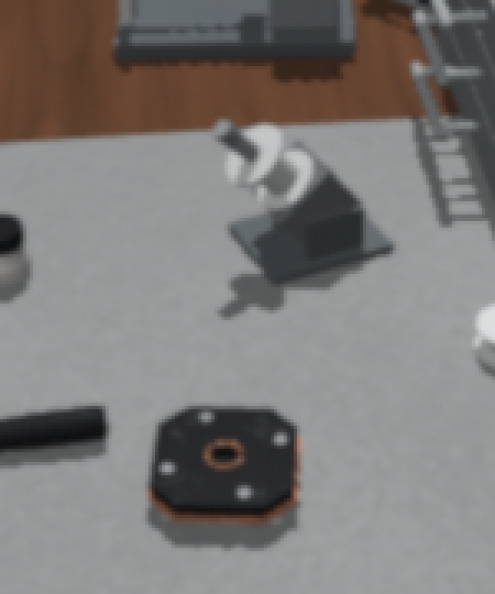

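Run:
```python
import workcell; print([ (k,getattr(workcell,k)) for k in dir(workcell) if not k.startswith('_')])
from h import *
np.set_printoptions(precision=4,suppress=True)
for th in ['bushing','tray','sideplate','stand','spool','narrow_spool','oiler','crank','screwdriver','grease']:
    for n in('side','top'):
        r=masks_of(th,n)
        for i,q in enumerate(r[:2]):
            ys,xs=np.nonzero(q['pixels']); uv=np.array([xs.mean(),ys.mean()])
            print(th,n,i,round(q['p'],2),uv.round(1),len(xs),atz(n,uv,0.025)[:2])
            np.save(f'm_{th}_{n}_{i}.npy',q['pixels'])
print('hole top',atz('top',(379.4,197.7),.024),'side',atz('side',(280,307.5),.024))
print('bore top',atz('top',(278.5,217.6),.026),'side',atz('side',(247.6,217.5),.026))
print(sense()['time_s'])
```

```text
[('MotionError', <class 'workcell.MotionError'>), ('camera_model', <function make.<locals>.<lambda> at 0x7f7f2c62c680>), ('capture', <function make.<locals>.drawn_camera at 0x7f7f2c62c0e0>), ('job_done', <function connect.<locals>.done at 0x7f7f2c59f740>), ('masks_of', <function make.<locals>.keyed.<locals>.call at 0x7f7f2c62ca40>), ('search_frame', <function make.<locals>.keyed.<locals>.call at 0x7f7f2c62c860>), ('sense', <function make.<locals>.<lambda> at 0x7f7f2c62c5e0>), ('tip_reach', 0.025)]
bushing side 0 0.54 [279.2 309.8] 73 [ 0.5855 -0.2948]
tray side 0 0.94 [265.  306.5] 2105 [ 0.5608 -0.2851]
tray top 0 0.94 [369.8 209.4] 1410 [ 0.56 -0.26]
sideplate side 0 0.66 [247.9 220.8] 1432 [ 0.5449 -0.0572]
sideplate side 1 0.53 [354.  248.1] 532 [ 0.7552 -0.1609]
sideplate top 0 0.61 [277.4 217. ] 1679 [ 0.5467 -0.0421]
stand side 0 0.76 [274.  149.7] 980 [0.6319 0.2084]
stand top 0 0.76 [162.7 177.2] 1170 [0.6452 0.2255]
spool top 0 0.6 [158.2 194.6] 677 [0.6043 0.2363]
narrow_spool side 0 0.89 [334.  181.6] 341 [0.7608 0.058 ]
narrow_spool side 1 0.26 [180.  155.5] 311 [0.3834 
[... 151 characters left out ...]
62 [ 0.7535 -0.1725]
oiler top 1 0.23 [163.1 177. ] 1084 [0.6457 0.2245]
crank side 0 0.86 [357.8 219.8] 287 [ 0.7841 -0.0793]
crank side 1 0.29 [247.2 221.3] 1398 [ 0.5434 -0.0589]
crank top 0 0.61 [283.1 116. ] 283 [ 0.787  -0.0618]
screwdriver side 0 0.91 [190.4 210.5] 438 [ 0.418  -0.0105]
screwdriver top 0 0.65 [257.1 275.3] 453 [0.4133 0.0075]
grease side 0 0.86 [180.3 155.2] 312 [0.384  0.2106]
grease side 1 0.19 [247.2 220.8] 1499 [ 0.5434 -0.0574]
grease top 0 0.52 [167.  289.3] 281 [0.384  0.2164]
grease top 1 0.33 [225.8 127. ] 425 [0.7626 0.0751]
hole top [ 0.5872 -0.2846  0.024 ] side [ 0.5875 -0.2892  0.024 ]
bore top [ 0.5452 -0.0447  0.026 ] side [ 0.5449 -0.0479  0.026 ]
1.6
```

Emit:
drive_tool:
  targets: [0.6, 0.035, -0.097, 0, 0, 0, -0.07, 0.6, 0.035, -0.097, 0, 0, 0, -0.07, 0.6, 0.035, -0.097, 0, 0, 0, -0.07, 0.6, 0.035, -0.097, 0, 0, 0, -0.07, 0.6, 0.035, -0.097, 0, 0, 0, -0.07]
  newtons: 30

```text
time_s: 2.02
tool_pos: [0.3155, 0.4356, 0.2456]
eef_rot: [-3.135, -0.004, 0.918]
ft_force: [1.8, 0.6, 0.5]
width: 0.0615
```

Emit:
drive_tool:
  targets: [0.6, 0.035, -0.097, 0, 0, 0, 0, 0.6, 0.035, -0.097, 0, 0, 0, 0, 0.6, 0.035, -0.097, 0, 0, 0, 0, 0.6, 0.035, -0.097, 0, 0, 0, 0, 0.6, 0.035, -0.097, 0, 0, 0, 0]

```text
time_s: 2.43
tool_pos: [0.3846, 0.2389, 0.2469]
eef_rot: [-3.135, -0.008, 0.918]
ft_force: [1.0, 0.2, 0.2]
width: 0.0361
```

Emit:
drive_tool:
  targets: [0.6, 0.035, -0.097, 0, 0, 0, 0, 0.6, 0.035, -0.097, 0, 0, 0, 0, 0.6, 0.035, -0.097, 0, 0, 0, 0, 0.6, 0.035, -0.097, 0, 0, 0, 0, 0.6, 0.035, -0.097, 0, 0, 0, 0]

```text
time_s: 2.85
tool_pos: [0.4536, 0.0423, 0.2492]
eef_rot: [-3.137, -0.014, 0.919]
ft_force: [0.7, 0.6, -0.8]
width: 0.0347
```

Emit:
drive_tool:
  targets: [0.6, 0.034, -0.09, 0, 0, 0, 0, 0.6, 0.034, -0.09, 0, 0, 0, 0, 0.6, 0.034, -0.09, 0, 0, 0, 0, 0.6, 0.034, -0.09, 0, 0, 0, 0, 0.6, 0.034, -0.09, 0, 0, 0, 0]

```text
time_s: 3.27
tool_pos: [0.5234, -0.1477, 0.2517]
eef_rot: [-3.14, -0.02, 0.919]
ft_force: [0.6, 0.3, -0.1]
width: 0.0347
```

Emit:
drive_tool:
  targets: [0.6, 0.032, -0.075, -0.06, 0, 0, 0, 0.6, 0.032, -0.075, -0.06, 0, 0, 0, 0.6, 0.032, -0.075, -0.06, 0, 0, 0, 0.6, 0.032, -0.075, -0.06, 0, 0, 0, 0.6, 0, 0, 0, 0, 0, 0]

```text
time_s: 3.68
tool_pos: [0.5785, -0.2816, 0.1556]
eef_rot: [3.13, -0.02, 0.912]
ft_force: [-0.6, -0.8, -0.6]
width: 0.0349
```

Run:
```python
from h import *
np.set_printoptions(precision=4,suppress=True)
s=sense();print(s['tool_pos'],s['eef_rot'],s['time_s'])
a=snap('top','top1.png'); b=snap('side','side1.png')
R=Ro.from_euler('xyz',s['eef_rot']); tip=s['tool_pos']+R.apply([0,0,.025]); print('tip',tip,proj('top',tip),proj('side',tip))
u=[int(v) for v in proj('side',tip)]
cv2.imwrite('pics/z5.png',cv2.resize(b[u[1]-70:u[1]+90,u[0]-90:u[0]+90,::-1],None,fx=3.5,fy=3.5,interpolation=3))
u=[int(v) for v in proj('top',tip)]
cv2.imwrite('pics/z6.png',cv2.resize(a[u[1]-60:u[1]+60,u[0]-60:u[0]+60,::-1],None,fx=4,fy=4,interpolation=3))
```

```text
[ 0.5785 -0.2816  0.1556] [ 3.1303 -0.0202  0.9121] 3.6833
tip [ 0.579  -0.2814  0.1306] [394.8492 197.6135] [275.2734 265.7095]
```

View pics/z5.png

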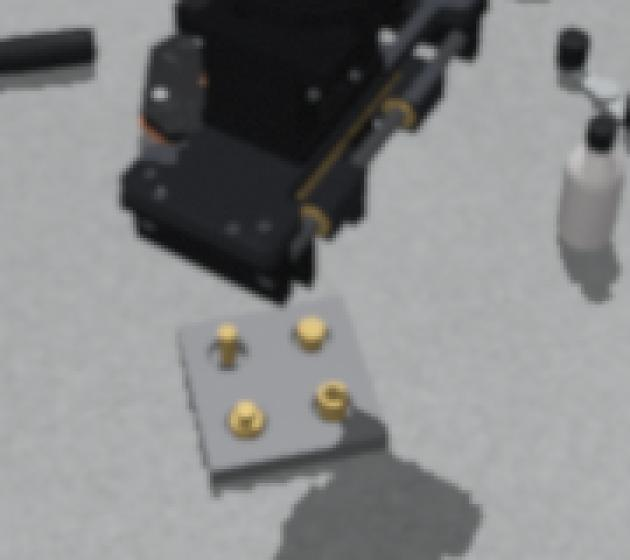

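View pics/z6.png

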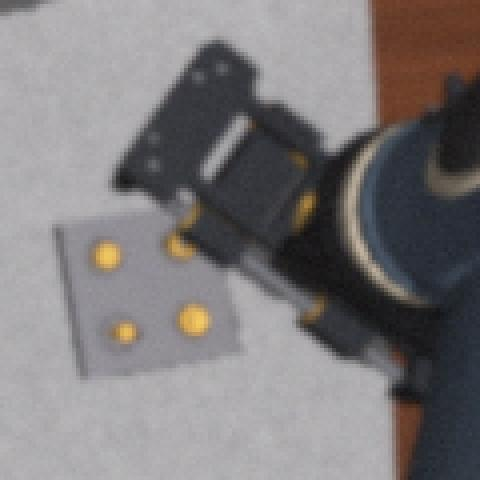

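```bash
cat >> h.py <<'E'
def need(pos,rpy,s=None):
    s=s or sense()
    d=(np.array(pos)-s['tool_pos'])/.4
    r=(Ro.from_euler('xyz',rpy)*Ro.from_euler('xyz',s['eef_rot']).inv()).as_rotvec()/(np.pi/4)
    print('need shift',d.round(4),'turn',r.round(4),'t',s['time_s'],'w',round(s['width'],4),'F',s['ft_force'].round(1)); return d,r
E
python3 -c "
from h import *
need([.5873,-.2865,.0425],[np.pi,0,.915])"
```

```text
need shift [ 0.0197 -0.0241 -0.2916] turn [-0.016   0.0317 -0.001 ] t 3.7833 w 0.0345 F [ 0.8  0.8 -0.3]
```

Emit:
drive_tool:
  targets: [0.6, 0.01, -0.012, -0.05, -0.008, 0.016, 0, 0.6, 0.01, -0.012, -0.05, -0.008, 0.016, 0, 0.6, 0, 0, -0.05, 0, 0, 0, 0.6, 0, 0, -0.04, 0, 0, 0, 0.6, 0, 0, 0, 0, 0, 0]
  newtons: 12

```text
time_s: 4.2
tool_pos: [0.5927, -0.2789, 0.0893]
eef_rot: [3.133, -0.01, 0.925]
ft_force: [-0.6, -0.2, -0.3]
width: 0.0343
```

Run:
```python
from h import *
d,r=need([.5873,-.2865,.0425],[np.pi,0,.915])
s=sense();print(s['tool_pos'],s['eef_rot'])
b=snap('side','side2.png'); a=snap('top','top2.png')
cv2.imwrite('pics/z5.png',cv2.resize(b[250:350,190:330,::-1],None,fx=5,fy=5,interpolation=3))
```

```text
need shift [-0.0134 -0.0189 -0.117 ] turn [-0.003   0.0162 -0.013 ] t 4.2 w 0.0343 F [-0.6 -0.2 -0.3]
[ 0.59265989 -0.2789269   0.08930153] [ 3.13290992 -0.00958263  0.92525726]
```

View pics/z5.png

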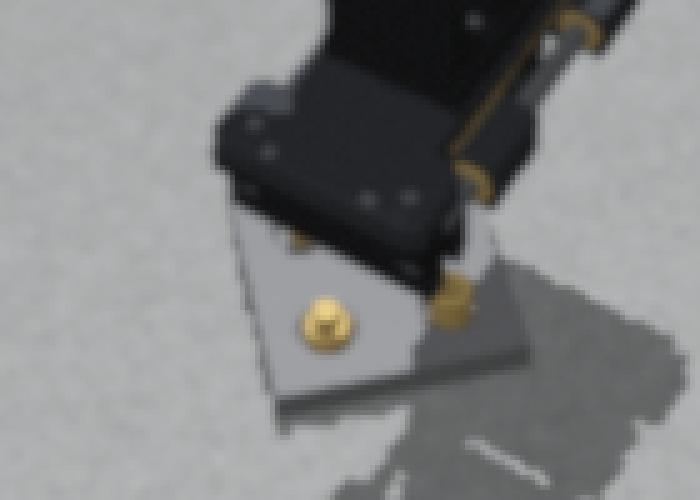

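Emit:
drive_tool:
  targets: [0.6, -0.0134, -0.0189, 0, 0, 0.016, -0.01, 0.6, 0, 0, 0, 0, 0, 0, 0.6, 0, 0, 0, 0, 0, 0, 0.6, 0, 0, 0, 0, 0, 0, 0.6, 0, 0, 0, 0, 0, 0]

```text
time_s: 4.72
tool_pos: [0.5914, -0.2885, 0.0999]
eef_rot: [3.129, -0.006, 0.918]
ft_force: [-0.1, 0.4, -0.2]
width: 0.0348
```

Run:
```python
from h import *
for i in range(4):
  s=sense();print(s['tool_pos'],s['eef_rot'],s['time_s']); capture('side')
d,r=need([.5873,-.2865,.0425],[np.pi,0,.915])
```

```text
[ 0.59136121 -0.28846231  0.09986389] [ 3.12907084 -0.00642319  0.91809076] 4.7167
[ 0.59137342 -0.28861494  0.09989261] [ 3.12889195 -0.00634639  0.91797367] 4.7667
[ 0.59122346 -0.28847929  0.09953133] [ 3.12949381 -0.00616376  0.91809084] 4.8167
[ 0.59110319 -0.28828492  0.09925846] [ 3.130054   -0.0060943   0.91819788] 4.8667
need shift [-0.0093  0.0042 -0.1413] turn [ 0.0026  0.0159 -0.0041] t 4.9167 w 0.0351 F [ 0.2  0.3 -0.2]
```

Emit:
drive_tool:
  targets: [0.6, -0.0093, 0.0042, -0.03, 0, 0.016, 0, 0.6, 0, 0, -0.03, 0, 0, 0, 0.6, 0, 0, -0.03, 0, 0, 0, 0.6, 0, 0, -0.01, 0, 0, 0, 0.6, 0, 0, -0.005, 0, 0, 0]

```text
time_s: 5.33
tool_pos: [0.5862, -0.2856, 0.0515]
eef_rot: [-3.14, 0.003, 0.919]
ft_force: [0.0, 0.4, 0.1]
width: 0.0348
```

Run:
```python
from h import *
for i in range(3):
  s=sense();print(s['tool_pos'],s['eef_rot'],s['time_s']); b=snap('side','side3.png')
d,r=need([.5873,-.2865,.0425],[np.pi,0,.915])
cv2.imwrite('pics/z5.png',cv2.resize(b[250:350,190:330,::-1],None,fx=5,fy=5,interpolation=3))
```

```text
[ 0.58618104 -0.285573    0.05153515] [-3.13965597e+00  2.86710312e-03  9.18639746e-01] 5.3333
[ 0.58568758 -0.28518762  0.05100106] [-3.13817189e+00  3.11220284e-03  9.18733249e-01] 5.3833
[ 0.58611467 -0.28547588  0.05192399] [-3.13938605e+00  2.84318853e-03  9.18726955e-01] 5.4333
need shift [ 0.0016 -0.0016 -0.0257] turn [ 0.0021 -0.0025 -0.0046] t 5.4833 w 0.0347 F [0.2 0.6 0.1]
```

View pics/z5.png

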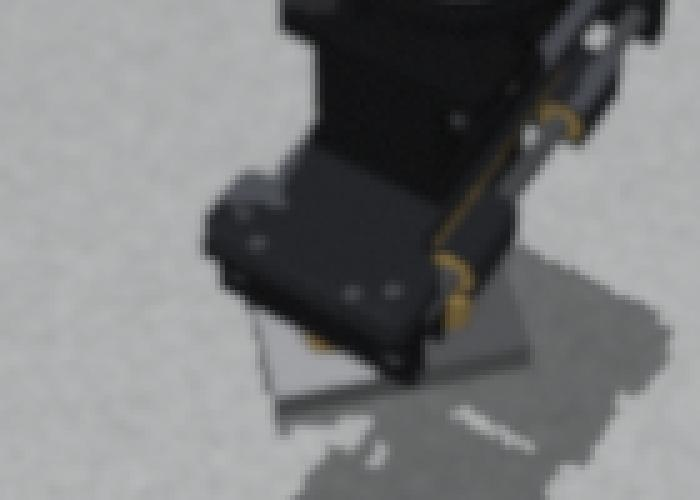

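Run:
```python
from h import *
s=sense(); R=Ro.from_euler('xyz',s['eef_rot'])
b=cv2.imread('pics/side3.png')
c=cv2.resize(b[250:350,190:330],None,fx=5,fy=5,interpolation=3)
def P(l): 
    u=(proj('side',s['tool_pos']+R.apply(l))-[190,250]+.5)*5; return tuple(int(v) for v in u)
for sx in(-1,1):
  for x in (.0173,.032):
    for y in(-.0095,.0095): cv2.line(c,P([sx*x,y,.025]),P([sx*x,y,0]),(0,0,255) if sx<0 else (0,255,0),1)
cv2.circle(c,P([0,0,.025]),3,(255,0,0),-1)
for X in([.5873,-.2865,.024],[.5873,-.2846,.024],[.5873,-.289,.024]):
    u=(proj('side',X)-[190,250]+.5)*5; cv2.circle(c,tuple(int(v) for v in u),2,(255,255,0),-1)
cv2.imwrite('pics/z5.png',c)
```

```text
(no output)
```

View pics/z5.png

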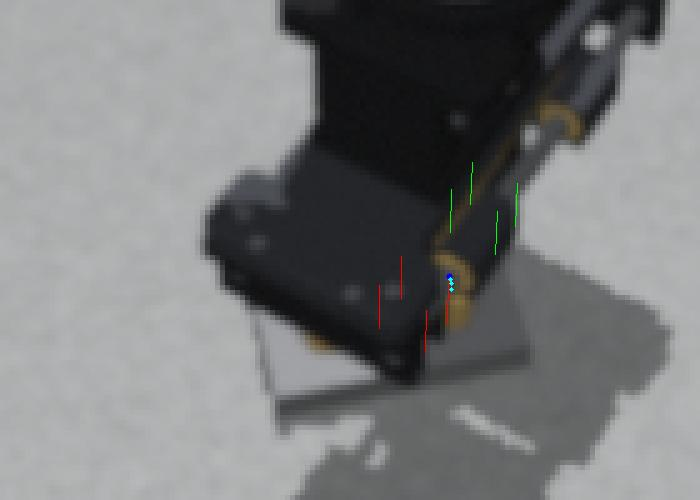

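Emit:
drive_tool:
  targets: [0.6, 0.002, -0.002, -0.012, 0, 0, 0, 0.6, 0, 0, -0.011, 0, 0, 0, 0.6, 0, 0, 0, 0, 0, 0, 0.6, 0, 0, 0, 0, 0, 0, 0.6, 0, 0, 0, 0, 0, 0]

```text
time_s: 5.9
tool_pos: [0.5888, -0.2877, 0.0443]
eef_rot: [3.139, 0.002, 0.918]
ft_force: [-0.3, -0.2, 0.3]
width: 0.0348
```

Run:
```python
from h import *
d,r=need([.5873,-.2865,.0425],[np.pi,0,.915])
```

```text
need shift [-0.0037  0.003  -0.0046] turn [ 0.0041  0.0017 -0.0043] t 5.9 w 0.0348 F [-0.3 -0.2  0.3]
```

Emit:
drive_tool:
  targets: [0.6, -0.0035, 0.003, -0.005, 0, 0, 0, 1, 0, 0, 0, 0, 0, 0, 1, 0, 0, 0, 0, 0, 0, 1, 0, 0, 0, 0, 0, 0, 1, 0, 0, 0, 0, 0, 0]

```text
time_s: 6.32
tool_pos: [0.5876, -0.2865, 0.0429]
eef_rot: [3.137, 0.001, 0.918]
ft_force: [0.7, 0.1, 0.5]
width: 0.0159
```

Emit:
drive_tool:
  targets: [1, 0, 0, 0, 0, 0, 0, 1, 0, 0, 0, 0, 0, 0, 1, 0, 0, 0, 0, 0, 0, 1, 0, 0, 0, 0, 0, 0, 1, 0, 0, 0, 0, 0, 0]
  newtons: 20

```text
time_s: 6.73
tool_pos: [0.5876, -0.2865, 0.043]
eef_rot: [3.137, 0.001, 0.918]
ft_force: [0.1, 0.4, 0.1]
width: 0.0145
```

Run:
```python
from h import *
s=sense();print(s['tool_pos'],s['eef_rot'],s['width'])
```

```text
[ 0.58758718 -0.28647764  0.04300922] [3.13723737e+00 1.18420859e-03 9.18452806e-01] 0.01451438609354818
```

Emit:
drive_tool:
  targets: [1, 0, 0, 0.02, 0, 0, 0, 1, 0, 0, 0.03, 0, 0, 0, 1, 0, 0, 0.05, 0, 0, 0, 1, 0, 0, 0.08, 0, 0, 0, 1, 0, 0, 0.08, 0, 0, 0]

```text
time_s: 7.15
tool_pos: [0.5828, -0.284, 0.1459]
eef_rot: [-3.132, 0.005, 0.918]
ft_force: [0.7, -0.6, -1.2]
width: 0.0143
```

Run:
```python
from h import *
s=sense();print(s['tool_pos'],s['eef_rot'],s['width'])
b=snap('side','side4.png');a=snap('top','top4.png');print(s['tool_pos'])
tip=s['tool_pos']-[0,0,.025]
u=[int(v) for v in proj('side',tip)]; print(u)
cv2.imwrite('pics/z5.png',cv2.resize(b[u[1]-60:u[1]+90,u[0]-70:u[0]+70,::-1],None,fx=4,fy=4,interpolation=3))
u=[int(v) for v in proj('top',tip)]; print(u)
cv2.imwrite('pics/z6.png',cv2.resize(a[u[1]-60:u[1]+60,u[0]-70:u[0]+70,::-1],None,fx=4,fy=4,interpolation=3))
```

```text
[ 0.58277934 -0.28403812  0.14594706] [-3.13164825  0.00549411  0.91791625] 0.014255717019716155
[ 0.58277934 -0.28403812  0.14594706]
[277, 270]
[394, 196]
```

View pics/z5.png

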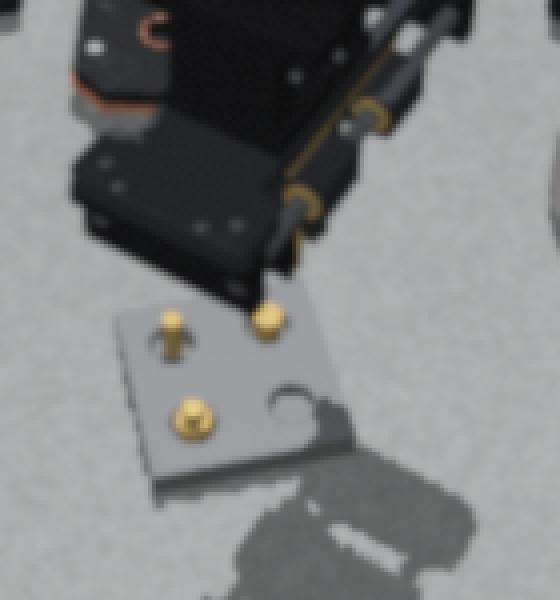

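View pics/z6.png

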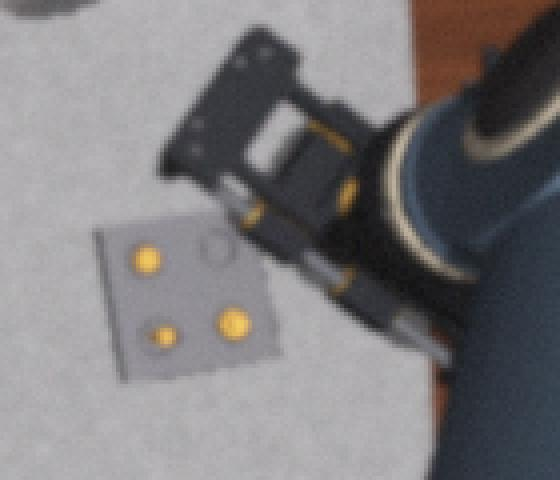

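Emit:
drive_tool:
  targets: [1, -0.0095, 0.06, 0, 0, 0, -0.117, 1, -0.0095, 0.06, 0, 0, 0, -0.117, 1, -0.0095, 0.06, 0, 0, 0, -0.117, 1, -0.0095, 0.06, 0, 0, 0, -0.117, 1, -0.0095, 0.06, 0, 0, 0, -0.117]

```text
time_s: 7.67
tool_pos: [0.5662, -0.172, 0.1581]
eef_rot: [3.128, -0.001, 0.425]
ft_force: [-0.7, 1.3, -0.7]
width: 0.0146
```

Emit:
drive_tool:
  targets: [1, -0.0095, 0.06, 0, 0, 0, -0.117, 1, -0.0095, 0.06, 0, 0, 0, -0.117, 1, -0.0095, 0.06, 0, 0, 0, -0.117, 1, -0.0095, 0.06, -0.02, 0, 0, -0.117, 1, -0.0095, 0.06, -0.02, 0, 0, -0.117]

```text
time_s: 8.08
tool_pos: [0.5463, -0.0466, 0.1456]
eef_rot: [3.13, -0.008, -0.06]
ft_force: [0.3, 0.8, -0.9]
width: 0.0143
```

Emit:
drive_tool:
  targets: [1, 0, 0, 0, 0, 0, 0, 1, 0, 0, 0, 0, 0, 0, 1, 0, 0, 0, 0, 0, 0, 1, 0, 0, 0, 0, 0, 0, 1, 0, 0, 0, 0, 0, 0]

```text
time_s: 8.5
tool_pos: [0.5451, -0.0405, 0.1453]
eef_rot: [3.133, -0.005, -0.052]
ft_force: [0.2, -0.6, -0.3]
width: 0.0141
```

Run:
```python
from h import *
s=sense()
need([.545,-.046,.101],[np.pi,0,0])
b=snap('side','side5.png');a=snap('top','top5.png');print(s['tool_pos'],s['eef_rot'],s['width'])
tip=s['tool_pos']-[0,0,.025]
u=[int(v) for v in proj('side',tip)]; print(u)
cv2.imwrite('pics/z5.png',cv2.resize(b[u[1]-50:u[1]+70,u[0]-70:u[0]+70,::-1],None,fx=5,fy=5,interpolation=3))
u=[int(v) for v in proj('top',tip)]; print(u)
cv2.imwrite('pics/z6.png',cv2.resize(a[u[1]-60:u[1]+60,u[0]-70:u[0]+70,::-1],None,fx=4,fy=4,interpolation=3))
```

```text
need shift [-0.0003 -0.0138 -0.1107] turn [0.0106 0.0061 0.0661] t 8.5 w 0.0141 F [ 0.2 -0.6 -0.3]
[ 0.54511422 -0.04048285  0.14527368] [ 3.13337631 -0.00497976 -0.05189562] 0.014149452725280842
[245, 181]
[279, 216]
```

View pics/z5.png

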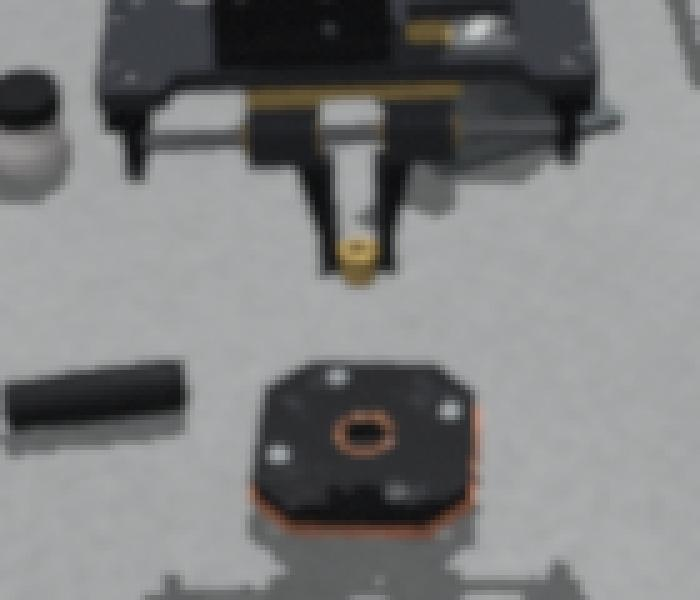

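View pics/z6.png

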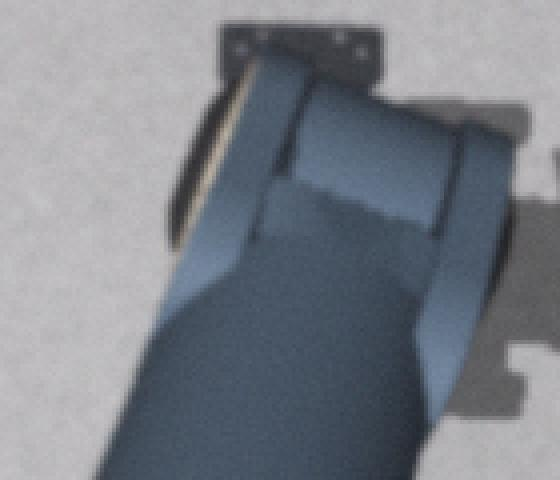

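```bash
cat >> h.py <<'E'
def circ(c,r,R=None,n=48):
    t=np.linspace(0,2*np.pi,n,endpoint=False); P=np.c_[r*np.cos(t),r*np.sin(t),0*t]
    if R is not None: P=R.apply(P)
    return P+np.array(c)
def poly(img,n,P,o,k,col):
    u=np.array([(proj(n,p)-o+.5)*k for p in P]); cv2.polylines(img,[np.round(u*8).astype(int)],True,col,1,cv2.LINE_AA,3)
E
python3 - <<'E'
from h import *
s=sense(); R=Ro.from_euler('xyz',s['eef_rot']); T=s['tool_pos']; print(T)
b=cv2.imread('pics/side5.png'); o=np.array([195,140]);k=6
c=cv2.resize(b[140:250,195:300],None,fx=k,fy=k,interpolation=3)
for z in (.035,.019): poly(c,'side',circ(T+R.apply([0,0,z]),.008,R),o,k,(0,255,0))
poly(c,'side',circ(T+R.apply([0,0,.019]),.0048,R),o,k,(0,255,0))
poly(c,'side',circ([.5451,-.0463,.026],.0095),o,k,(255,255,0))
cv2.imwrite('pics/z5.png',c)
# hue mask of bushing
hsv=cv2.cvtColor(b,cv2.COLOR_BGR2HSV); m=(hsv[...,0]>15)&(hsv[...,0]<30)&(hsv[...,1]>110)
m[:185]=0; m[205:]=0; m[:,:255]=0; m[:,285:]=0
E
```

```text
[ 0.54511162 -0.04081045  0.14528883]
```

View pics/z5.png

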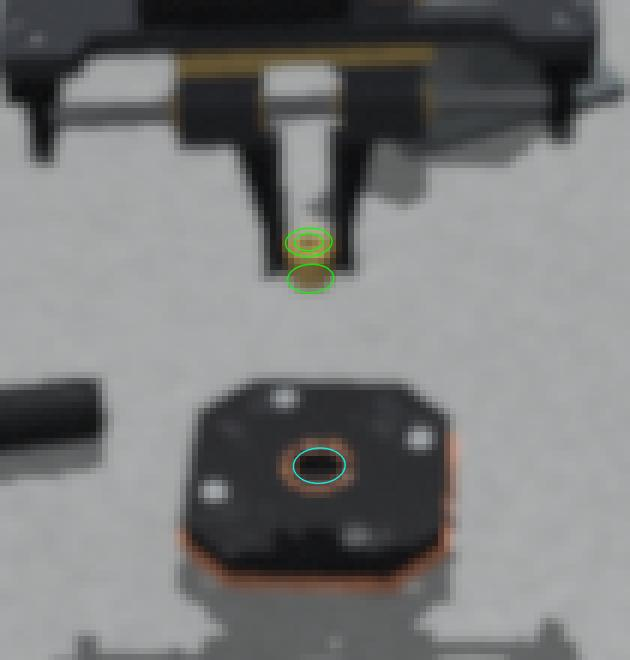

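Run:
```python
from h import *
s=sense(); R=Ro.from_euler('xyz',s['eef_rot']); T=s['tool_pos']
b=cv2.imread('pics/side5.png'); k=18
o=np.array([232,172]); c=cv2.resize(b[172:192,232:262],None,fx=k,fy=k,interpolation=2)
for z in (.035,.019): poly(c,'side',circ(T+R.apply([0,0,z]),.008,R),o,k,(0,255,0))
poly(c,'side',circ(T+R.apply([0,0,.019]),.0048,R),o,k,(0,255,0))
b0=cv2.imread('pics/side0.png')
o=np.array([232,207]); d=cv2.resize(b0[207:227,232:262],None,fx=k,fy=k,interpolation=2)
poly(d,'side',circ([.5451,-.0463,.026],.0095),o,k,(255,255,0))
a0=cv2.imread('pics/top0.png')
cv2.imwrite('pics/z5.png',np.vstack([c,d]))
o=np.array([262,205]); e=cv2.resize(a0[205:230,262:292],None,fx=k,fy=k,interpolation=2)
poly(e,'top',circ([.5451,-.0463,.026],.0095),o,k,(255,255,0))
cv2.imwrite('pics/z6.png',e)
```

```text
(no output)
```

View pics/z5.png

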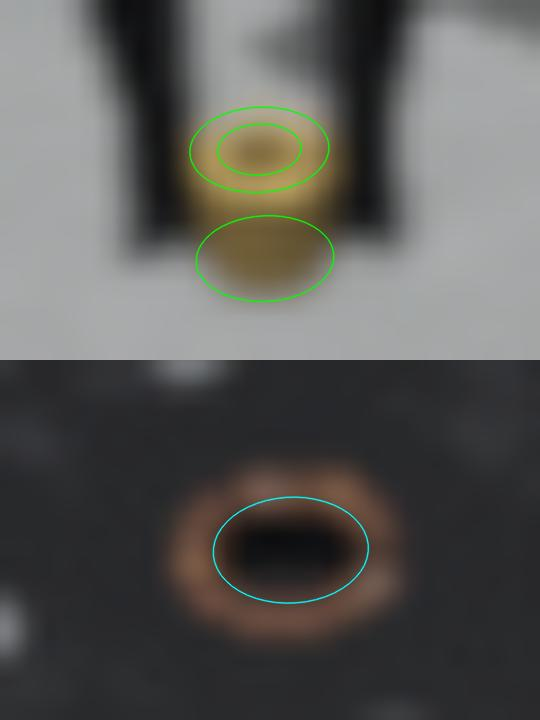

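View pics/z6.png

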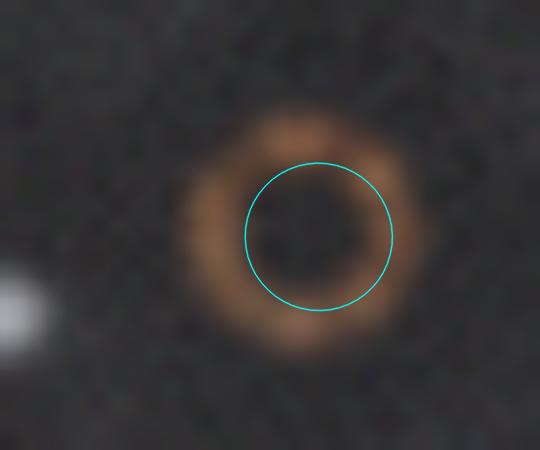

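Emit:
drive_tool:
  targets: [1, -0.002, -0.016, -0.04, 0.01, 0.006, 0.066, 1, 0, 0, -0.04, 0, 0, 0, 1, 0, 0, -0.04, 0, 0, 0, 1, 0, 0, -0.04, 0, 0, 0, 1, 0, 0, -0.01, 0, 0, 0]

```text
time_s: 9.02
tool_pos: [0.547, -0.0522, 0.0779]
eef_rot: [3.141, -0.008, -0.004]
ft_force: [0.6, 0.5, 0.3]
width: 0.0144
```

Emit:
drive_tool:
  targets: [1, 0, 0, 0, 0, 0, 0, 1, 0, 0, 0, 0, 0, 0, 1, 0, 0, 0, 0, 0, 0, 1, 0, 0, 0, 0, 0, 0, 1, 0, 0, 0, 0, 0, 0]

```text
time_s: 9.43
tool_pos: [0.548, -0.0546, 0.0796]
eef_rot: [3.14, -0.01, -0.007]
ft_force: [0.1, 0.6, -0.1]
width: 0.0145
```

```bash
cat > look.py <<'E'
from h import *
import sys
f=sys.argv[1]
d,r=need([.5444,-.0473,.066],[np.pi,0,0])
s=sense(); R=Ro.from_euler('xyz',s['eef_rot']); T=s['tool_pos'];print(T,s['eef_rot'])
b=snap('side',f)[:,:,::-1].copy(); k=16
o=np.array([227,190]); c=cv2.resize(b[190:227,227:270],None,fx=k,fy=k,interpolation=2)
for z in (.035,.019): poly(c,'side',circ(T+R.apply([0,0,z]),.008,R),o,k,(0,255,0))
poly(c,'side',circ(T+R.apply([0,0,.019]),.0048,R),o,k,(0,255,0))
poly(c,'side',circ([.5447,-.0468,.026],.0095),o,k,(255,255,0))
cv2.imwrite('pics/z5.png',c)
E
python3 look.py side6.png
```

```text
need shift [-0.0089  0.0182 -0.0341] turn [0.0015 0.013  0.0091] t 9.4333 w 0.0145 F [ 0.1  0.6 -0.1]
[ 0.54797875 -0.05459295  0.07962872] [ 3.140464   -0.01020599 -0.00716918]
```

View pics/z5.png

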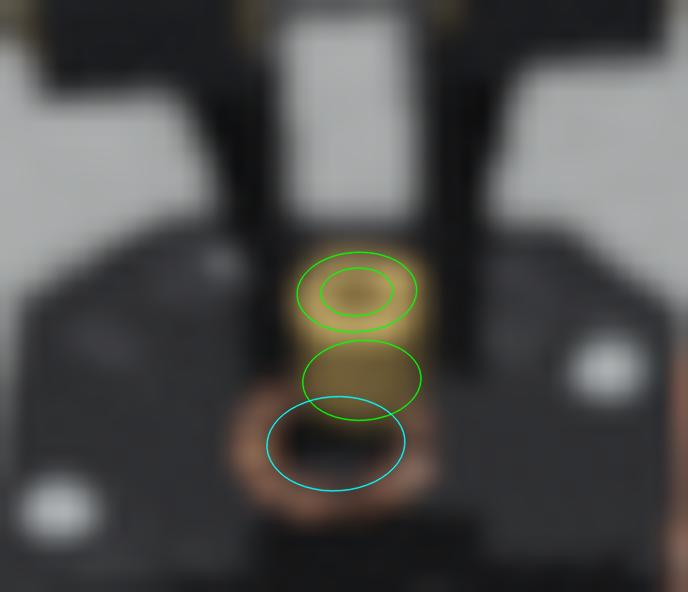

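Emit:
drive_tool:
  targets: [1, -0.01, 0.0183, -0.01, 0.001, 0.012, 0.009, 1, 0, 0, -0.005, 0, 0, 0, 1, 0, 0, 0, 0, 0, 0, 1, 0, 0, 0, 0, 0, 0, 1, 0, 0, 0, 0, 0, 0]

```text
time_s: 9.9
tool_pos: [0.5442, -0.0454, 0.0741]
eef_rot: [-3.141, -0.002, 0.002]
ft_force: [0.1, -0.2, -1.0]
width: 0.0145
```

```bash
python3 look.py side7.png
```

```text
need shift [ 0.0004 -0.0048 -0.0202] turn [-0.0007  0.0023 -0.0032] t 9.9 w 0.0145 F [ 0.1 -0.2 -1. ]
[ 0.54422978 -0.04538148  0.07407148] [-3.14100637e+00 -1.81232155e-03  2.47357173e-03]
```

View pics/z5.png

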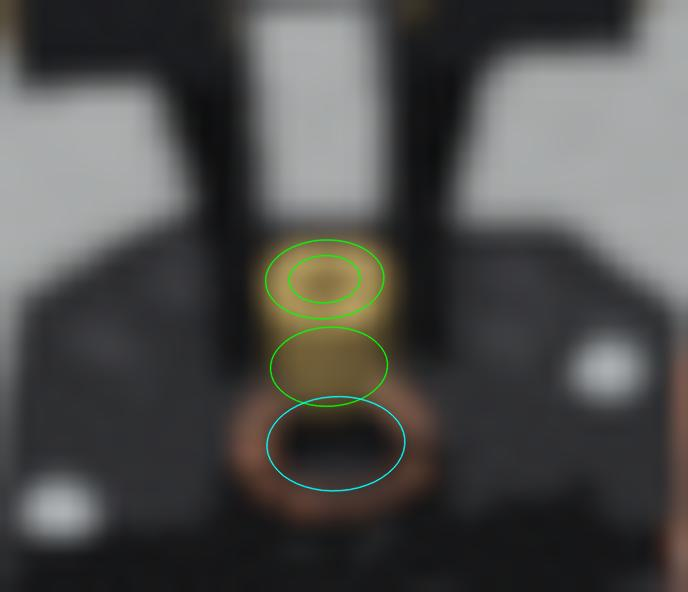

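Emit:
drive_tool:
  targets: [1, -0.0005, -0.0047, -0.008, 0, 0, 0, 1, 0, 0, -0.01, 0, 0, 0, 1, 0, 0, -0.006, 0, 0, 0, 1, 0, 0, 0, 0, 0, 0, 1, 0, 0, 0, 0, 0, 0]

```text
time_s: 10.37
tool_pos: [0.5439, -0.0479, 0.0633]
eef_rot: [-3.141, -0.002, 0.002]
ft_force: [-0.6, -0.2, -0.8]
width: 0.0143
```

```bash
python3 look.py side8.png
```

```text
need shift [0.0012 0.0015 0.0069] turn [-0.0003  0.0019 -0.0023] t 10.3667 w 0.0143 F [-0.6 -0.2 -0.8]
[ 0.54390997 -0.0479084   0.06325215] [-3.14133031e+00 -1.52346969e-03  1.82811589e-03]
```

View pics/z5.png

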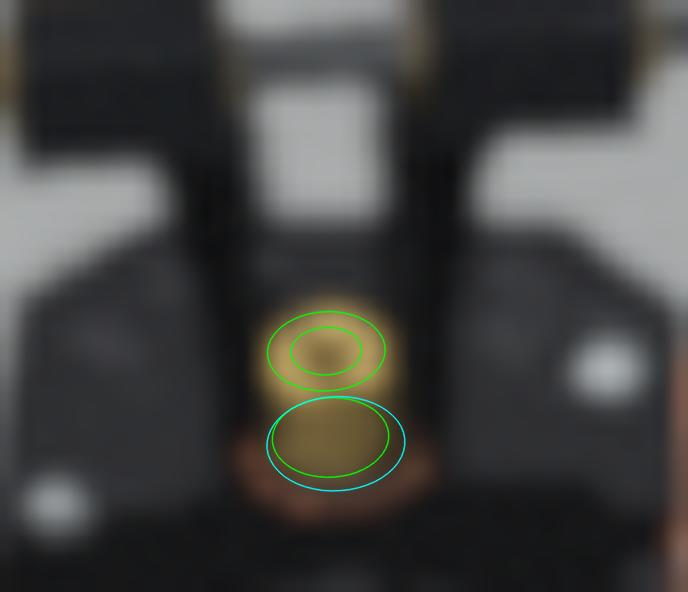

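Emit:
drive_tool:
  targets: [1, 0.0005, 0.0005, -0.006, 0, 0, 0, 1, 0, 0, -0.007, 0, 0, 0, 1, 0, 0, -0.007, 0, 0, 0, 1, 0, 0, 0, 0, 0, 0, 1, 0, 0, 0, 0, 0, 0]

```text
time_s: 10.83
tool_pos: [0.5442, -0.0474, 0.0545]
eef_rot: [-3.141, -0.002, 0.002]
ft_force: [0.0, -0.4, 0.6]
width: 0.0141
```

```bash
python3 look.py side9.png
```

```text
need shift [0.0004 0.0003 0.0287] turn [-0.0009  0.0021 -0.0026] t 10.8333 w 0.0141 F [ 0.  -0.4  0.6]
[ 0.54424694 -0.04743613  0.05452875] [-3.14091026e+00 -1.62960952e-03  2.00696581e-03]
```

Emit:
drive_tool:
  targets: [1, 0, 0, -0.004, 0, 0, 0, 1, 0, 0, -0.003, 0, 0, 0, 1, 0, 0, -0.003, 0, 0, 0, 1, 0, 0, 0, 0, 0, 0, 1, 0, 0, 0, 0, 0, 0]

```text
time_s: 11.3
tool_pos: [0.5446, -0.0476, 0.0534]
eef_rot: [-3.138, -0.002, 0.002]
ft_force: [-0.8, 0.9, -0.1]
width: 0.0149
```

```bash
python3 look.py side9.png
```

```text
need shift [-0.0006  0.0007  0.0315] turn [-0.0051  0.0027 -0.0021] t 11.3 w 0.0149 F [-0.8  0.9 -0.1]
[ 0.54463046 -0.04757824  0.05338156] [-3.13761967e+00 -2.09560624e-03  1.62245216e-03]
```

View pics/z5.png

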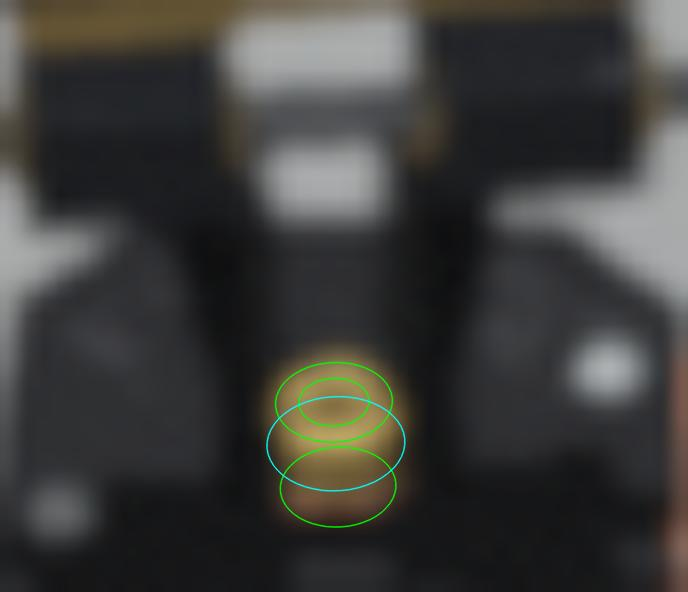

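Emit:
drive_tool:
  targets: [1, 0, 0, -0.004, 0, 0, 0, 1, 0, 0, 0, 0, 0, 0, 0.75, 0, 0, 0.002, 0, 0, 0, 0.65, 0, 0, 0, 0, 0, 0, 0.6, 0, 0, 0, 0, 0, 0]

```text
time_s: 11.77
tool_pos: [0.545, -0.0477, 0.0534]
eef_rot: [-3.137, -0.003, 0.002]
ft_force: [-0.1, 0.3, 0.3]
width: 0.0271
```

Emit:
drive_tool:
  targets: [0.6, 0, 0, 0.03, 0, 0, 0, 0.6, 0, 0, 0.06, 0, 0, 0, 0.6, 0, 0, 0.08, 0, 0, 0, 0.6, 0, 0, 0.08, 0, 0, 0, 0.6, 0, 0, 0, 0, 0, 0]

```text
time_s: 12.18
tool_pos: [0.5429, -0.0487, 0.1571]
eef_rot: [-3.139, 0.004, -0.0]
ft_force: [0.4, -0.2, -0.1]
width: 0.0345
```

Run:
```python
from h import *
s=sense(); print(s['tool_pos'],s['eef_rot'],s['width'],s['joints'])
b=snap('side','side10.png')[:,:,::-1].copy(); k=14
o=np.array([225,190]); c=cv2.resize(b[190:240,225:275],None,fx=k,fy=k,interpolation=2)
X=np.array([.5444,-.0474,.034])
poly(c,'side',circ(X,.008),o,k,(0,255,0)); poly(c,'side',circ(X,.0048),o,k,(0,255,0)); poly(c,'side',circ(X-[0,0,.008],.0095),o,k,(255,255,0))
cv2.imwrite('pics/z5.png',c)
```

```text
[ 0.54288557 -0.04867017  0.15712454] [-3.13933753e+00  3.54650498e-03 -9.59480346e-06] 0.034518271171085635 [-0.56924288  0.4416007   0.76128331  1.96782742 -0.39246179  0.88702625
  0.39881734]
```

View pics/z5.png

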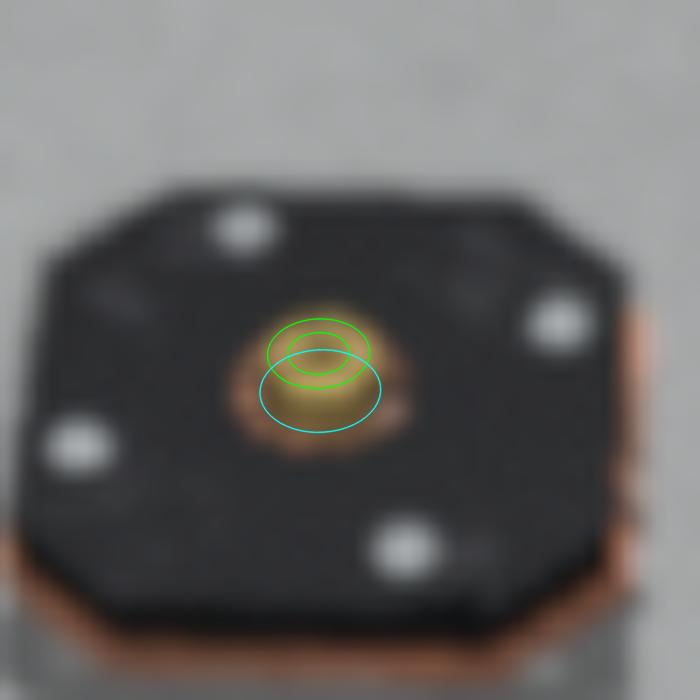

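View pics/side10.png

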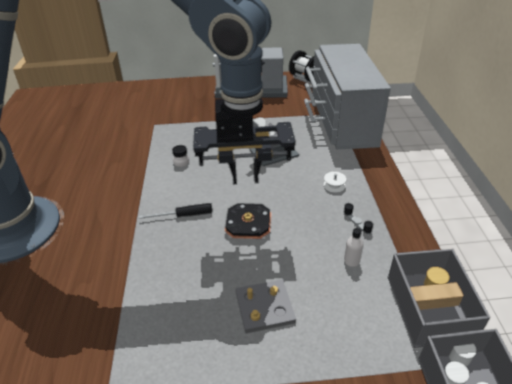

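Emit:
drive_tool:
  targets: [1, 0.004, 0.003, -0.06, 0, 0, 0, 1, 0, 0, -0.06, 0, 0, 0, 1, 0, 0, -0.06, 0, 0, 0, 1, 0, 0, -0.03, 0, 0, 0, 1, 0, 0, 0, 0, 0, 0]
  newtons: 10

```text
time_s: 12.65
tool_pos: [0.5439, -0.0459, 0.0698]
eef_rot: [-3.137, 0.002, 0.002]
ft_force: [0.1, 0.7, 0.3]
width: 0.0095
```

```bash
python3 -c "
from h import *
need([.545,-.0477,.059],[np.pi,0,0])"
```

```text
need shift [ 0.0028 -0.0046 -0.0271] turn [-0.0054 -0.0022 -0.0025] t 12.65 w 0.0095 F [0.1 0.7 0.3]
```

Emit:
drive_tool:
  targets: [1, 0.0028, -0.0046, -0.005, 0, 0, 0, 1, 0, 0, -0.01, 0, 0, 0, 1, 0, 0, -0.01, 0, 0, 0, 1, 0, 0, -0.007, 0, 0, 0, 1, 0, 0, -0.007, 0, 0, 0]

```text
time_s: 13.07
tool_pos: [0.5463, -0.0488, 0.0589]
eef_rot: [-3.133, 0.001, 0.001]
ft_force: [-9.8, 1.4, 34.2]
width: 0.0002
```

Emit:
drive_tool:
  targets: [1, 0, 0, -0.01, 0, 0, 0, 1, 0, 0, -0.01, 0, 0, 0, 1, 0, 0, -0.01, 0, 0, 0, 1, 0, 0, -0.01, 0, 0, 0, 1, 0, 0, -0.01, 0, 0, 0]

```text
time_s: 13.48
tool_pos: [0.5465, -0.0495, 0.0589]
eef_rot: [-3.111, 0.002, -0.001]
ft_force: [-11.3, 1.8, 32.1]
width: 0.0004
```

Emit:
drive_tool:
  targets: [0.6, 0, 0, 0.04, 0, 0, 0, 0.6, 0, 0, 0.08, 0, 0, 0, 0.6, 0, 0, 0.1, 0, 0, 0, 0.6, 0, 0, 0.1, 0, 0, 0, 0.6, 0, 0, 0, 0, 0, 0]

```text
time_s: 13.9
tool_pos: [0.5461, -0.0513, 0.1954]
eef_rot: [-3.109, -0.001, -0.004]
ft_force: [1.5, 0.0, -0.5]
width: 0.0259
```

```bash
cat > fit.py <<'E'
from h import *
from scipy.optimize import minimize
A=cv2.imread('pics/top0.png'); B=cv2.imread('pics/side0.png')
SEG=[(.040,.044,.027),(.044,.080,.015),(.080,.084,.027),(.084,.124,.008)]
def pose(p):
    x,y,yaw=p[:3]; mouth=np.array([x,y,.064])
    d=Ro.from_euler('z',yaw).apply([-np.sin(np.radians(40)),0,np.cos(np.radians(40))])
    R=Ro.from_euler('z',yaw)*Ro.from_euler('y',-40,degrees=True)
    return mouth-.04*d,d,R
def mask(n,p,ss=4):
    o,d,R=pose(p); m=np.zeros((384*ss,512*ss),np.uint8)
    for a,b,r in SEG:
        P=np.r_[circ(o+d*a,r,R,24),circ(o+d*b,r,R,24)]
        u=np.array([(proj(n,q)+.5)*ss for q in P]).astype(np.float32)
        cv2.fillConvexPoly(m,cv2.convexHull(np.round(u*16).astype(np.int32)),255,shift=4)
    return cv2.resize(m,(512,384),interpolation=cv2.INTER_AREA)/255.
if __name__=='__main__':
    # stand-alone: bright or network mask
    mt=np.load('m_spool_top_0.npy').astype(float)
    g=B.astype(float).mean(2)
    ht=A.mean(2)
    np.set_printoptions(precision=4,suppress=True)
    def cost(p,which='top'): return np.abs(mask('top',p)-mt).sum()
    best=None
    for x in (.61,.64,.66):
        for y in(.2,.22,.24):
            for w in(-.5,0,.5):
                c=cost([x,y,w]); 
                if best is None or c<best[0]: best=(c,[x,y,w])
    r=minimize(cost,best[1],method='Nelder-Mead',options=dict(initial_simplex=np.array(best[1])+np.array([[0,0,0],[.01,0,0],[0,.01,0],[0,0,.15]])))
    print(r.x,r.fun,mt.sum())
    p=r.x
    for n,im,o,f in(('top',A,(130,150),'z6'),('side',B,(225,100),'z5')):
        k=7; o=np.array(o); c=cv2.resize(im[o[1]:o[1]+75,o[0]:o[0]+80],None,fx=k,fy=k,interpolation=2)
        oo,d,R=pose(p)
        for a,b,rr in SEG:
            for z in(a,b): poly(c,n,circ(oo+d*z,rr,R),o,k,(0,255,0))
        cv2.imwrite('pics/%s.png'%f,c)
E
python3 fit.py; python3 -c "
from h import *
print(sense()['tool_pos'])"
```

```text
[ 0.54613169 -0.05126133  0.19542925]Traceback (most recent call last):
  File "fit.py", line 28, in <module>
    c=cost([x,y,w]);
  File "fit.py", line 23, in cost
    def cost(p,which='top'): return np.abs(mask('top',p)-mt).sum()
                                           ~~~~^^^^^^^^^
  File "fit.py", line 14, in mask
    u=np.array([(proj(n,q)+.5)*ss for q in P]).astype(np.float32)
                 ~~~~^^^^^
  File "h.py", line 16, in proj
    m,f=K(n); c=np.array(m['R'])@np.array(X)+np.array(m['t']); s=c[:2]/c[2]; s=s*(1+m['k1']*(s@s))
        ~^^^
  File "h.py", line 7, in K
    m=camera_model(n); f=192/np.tan(np.radians(m['fovy'])/2); return m,f
ValueError: time passes only in moves, steps and waits
```

```bash
python3 - <<'E'
s=open('h.py').read()
s=s.replace("def K(n):\n    m=camera_model(n);","import functools\n@functools.lru_cache(None)\ndef K(n):\n    m=camera_model(n);")
open('h.py','w').write(s)
E
python3 fit.py
```

```text
[0.6144 0.2265 0.324 ] 35.917647058823526 677.0
```

View pics/z5.png

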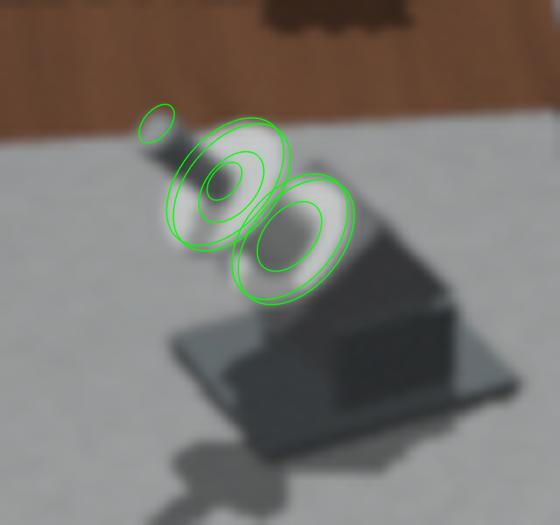

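View pics/z6.png

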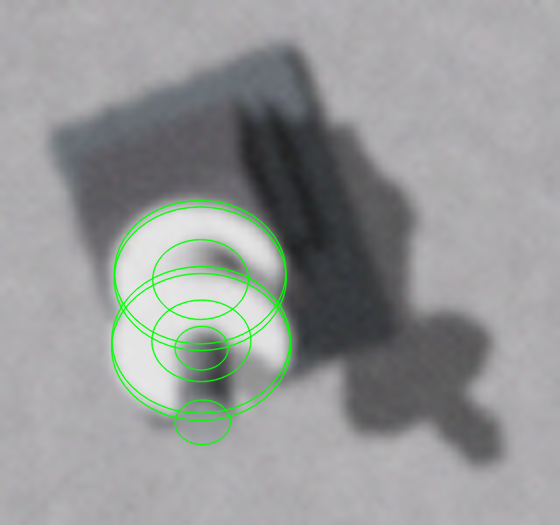

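```bash
cat > ov.py <<'E'
from fit import *
import sys
def ov(p,f='z5'):
    out=[]
    oo,d,R=pose(p)
    for n,im,o in(('side',B,(240,110)),('top',A,(140,172))):
        k=13; o=np.array(o); c=cv2.resize(im[o[1]:o[1]+40,o[0]:o[0]+40],None,fx=k,fy=k,interpolation=2)
        c=cv2.convertScaleAbs(c,alpha=1.1)
        for z,rr in((.124,.008),(.084,.027),(.084,.008),(.080,.027),(.044,.027)): poly(c,n,circ(oo+d*z,rr,R),o,k,(0,255,0))
        out.append(c)
    cv2.imwrite('pics/%s.png'%f,cv2.resize(np.hstack(out),None,fx=.76,fy=.76))
if __name__=='__main__': ov([float(v) for v in sys.argv[1:4]],sys.argv[4])
E
python3 ov.py .6144 .2265 .324 o1; python3 ov.py .6154 .2245 .324 o2
```

```text
(no output)
```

View pics/o1.png

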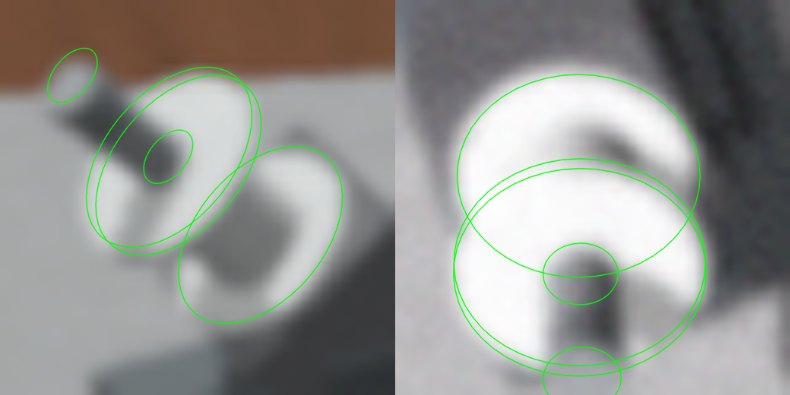

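View pics/o2.png

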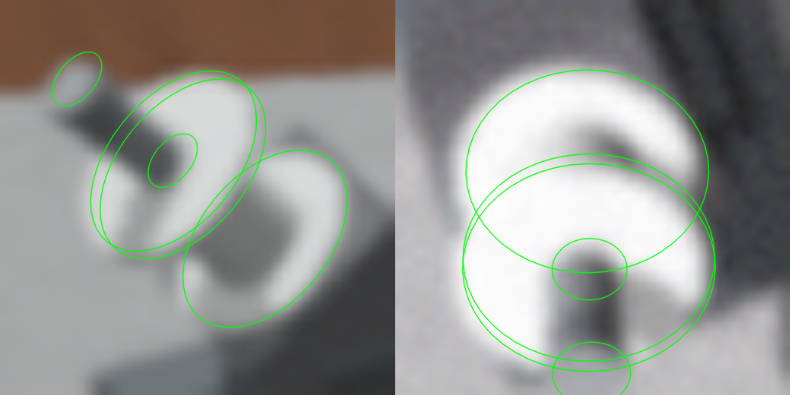

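Run:
```python
from h import *
np.set_printoptions(precision=4,suppress=True)
m=np.array([.6154,.2243,.064]); R=Ro.from_euler('z',.324)*Ro.from_euler('y',-40,degrees=True); d=R.apply([0,0,1]); print(d)
print(m+.174*d,m+.074*d)
need(m+.174*d,[np.pi,-.698,.324]); print(sense()['joints'])
print(sense()['tool_pos'])
```

```text
[-0.6093 -0.2046  0.766 ]
[0.5094 0.1887 0.1973] [0.5703 0.2092 0.1207]
need shift [-0.0919  0.5999  0.0047] turn [ 0.1019 -0.8858  0.3864] t 13.9 w 0.0259 F [ 1.5  0.  -0.5]
[-0.566   0.3909  0.7754  1.9259 -0.3704  0.9672  0.384 ]
[ 0.5461 -0.0513  0.1954]
```

Emit:
drive_tool:
  targets: [0.55, -0.009, 0.06, 0.02, 0.01, -0.0886, 0.0386, 0.55, -0.009, 0.06, 0.02, 0.01, -0.0886, 0.0386, 0.55, -0.009, 0.06, 0.02, 0.01, -0.0886, 0.0386, 0.55, -0.009, 0.06, 0.02, 0.01, -0.0886, 0.0386, 0.55, -0.009, 0.06, 0, 0.01, -0.0886, 0.0386]

```text
time_s: 14.32
tool_pos: [0.5351, 0.0659, 0.2363]
eef_rot: [-3.093, -0.383, 0.139]
ft_force: [0.4, -0.6, 0.1]
width: 0.0385
```

Run:
```python
from h import *
np.set_printoptions(precision=4,suppress=True)
need([0.5094,0.1887,0.1973],[np.pi,-.698,.324]); s=sense();print(s['joints'],s['tool_pos'])
```

```text
need shift [-0.0643  0.3069 -0.0975] turn [ 0.0402 -0.4032  0.202 ] t 14.3167 w 0.0385 F [ 0.4 -0.6  0.1]
[-0.8746  0.1096  0.7571  2.1497 -0.2447  0.5409  0.1996] [0.5351 0.0659 0.2363]
```

Emit:
drive_tool:
  targets: [0.55, -0.012, 0.061, -0.015, 0.008, -0.08, 0.04, 0.55, -0.013, 0.061, -0.015, 0.008, -0.08, 0.04, 0.55, -0.013, 0.061, -0.015, 0.008, -0.08, 0.04, 0.55, -0.013, 0.061, -0.015, 0.008, -0.08, 0.04, 0.55, 0, 0.05, 0, 0.008, -0.08, 0.04]

```text
time_s: 14.73
tool_pos: [0.5127, 0.1608, 0.2276]
eef_rot: [-3.122, -0.594, 0.278]
ft_force: [1.4, 0.4, -0.1]
width: 0.039
```

Run:
```python
from h import *
np.set_printoptions(precision=4,suppress=True)
need([0.5094,0.1887,0.1973],[np.pi,-.698,.324]); s=sense();print(s['joints'],s['tool_pos'])
```

```text
need shift [-0.0082  0.0698 -0.0757] turn [ 0.0197 -0.1319  0.0437] t 14.7333 w 0.039 F [ 1.4  0.4 -0.1]
[-0.8686  0.0514  0.4792  2.2925  0.1112  0.2118 -0.2151] [0.5127 0.1608 0.2276]
```

```bash
cat > fk.py <<'E'
import numpy as np, itertools
from scipy.spatial.transform import Rotation as Ro
from scipy.optimize import least_squares
D=[([-1.2169,0.4695,-0.0486,1.5337,0.0241,1.141,-0.0823],[.2519,.6256,.2465],[3.1415,.002,1.1881]),
([-0.56924288,0.4416007,0.76128331,1.96782742,-0.39246179,0.88702625,0.39881734],[.54288557,-.04867017,.15712454],[-3.13933753,3.54650498e-3,0]),
([-0.566,0.3909,0.7754,1.9259,-0.3704,0.9672,0.384],[.5461,-.0513,.1954],[-3.109,-.001,-.004]),
([-0.8746,0.1096,0.7571,2.1497,-0.2447,0.5409,0.1996],[.5351,.0659,.2363],[-3.093,-.383,.139]),
([-0.8686,0.0514,0.4792,2.2925,0.1112,0.2118,-0.2151],[.5127,.1608,.2276],[-3.122,-.594,.278])]
def rz(a): return Ro.from_rotvec([0,0,a])
def ry(a): return Ro.from_rotvec([0,a,0])
def fk(j,g,S):
    H,a,e1,e2,b,w,L=g
    R=rz(S[0]*j[0]+S[5]);p=np.array([0,0,H])
    R=R*ry(j[1]);p=p+R.apply([0,0,a]);R=R*rz(S[1]*j[2]);p=p+R.apply([e1,0,0])
    R=R*ry(S[4]*j[3]);p=p+R.apply([e2,0,b]);R=R*rz(S[2]*j[4])*ry(j[5]);p=p+R.apply([w,0,0])
    R=R*rz(S[3]*j[6]+S[6]);p=p+R.apply([0,0,L]); return p,R
if __name__=='__main__':
    res=[]
    for S in itertools.product((1,-1),(1,-1),(1,-1),(1,-1),(1,),(0,),(0,np.pi/2,np.pi,-np.pi/2)):
        e=sum((fk(j,[0]*7,S)[1].inv()*Ro.from_euler('xyz',r)).magnitude()**2 for j,p,r in D)**.5
        res.append((e,S))
    res.sort(key=lambda t:t[0]); print(res[:3])
    S=res[0][1]
    f=lambda g:np.concatenate([fk(j,g,S)[0]-p for j,p,r in D])
    o=least_squares(f,[.3,.4,0,0,.4,0,.25]); print(o.x.round(4),np.abs(o.fun).max())
    np.savez('fk.npz',g=o.x,S=np.array(S))
E
python3 fk.py
```

```text
[(0.0009280197698678768, (-1, -1, -1, -1, 1, 0, 3.141592653589793)), (1.0244412427657341, (-1, -1, 1, 1, 1, 0, 3.141592653589793)), (1.206395180596113, (-1, -1, 1, -1, 1, 0, 3.141592653589793))]
[0.3109 0.448  0.0533 0.01   0.4763 0.0043 0.2316] 0.04253814084646507
```

```bash
cat > fk2.py <<'E'
from fk import *
S=(-1,-1,-1,-1,1,0,np.pi)
def chain(j): 
    Rs=[rz(-j[0])]
    for A in (ry(j[1]),rz(-j[2]),ry(j[3]),rz(-j[4]),ry(j[5]),rz(-j[6]+np.pi)): Rs.append(Rs[-1]*A)
    return Rs
def fkA(j):
    Rs=chain(j); return np.hstack([np.array([[0],[0],[1.]])]+[R.as_matrix() for R in Rs])  # 3x22
def fit(D,lam=2e-3):
    A=np.vstack([fkA(j) for j,p,r in D]); b=np.concatenate([np.array(p) for j,p,r in D])
    g0=np.zeros(22); g0[0]=.3
    # prior
    g0[1+3*1+2]=.4; g0[1+3*3+2]=.4; g0[1+3*5+2]=.12; g0[1+18+2]=.12
    # prior sig: z of main links large, others small
    sig=np.full(22,.03); sig[0]=.2; sig[6]=.2; sig[12]=.2; sig[18]=.1;sig[21]=.1
    M=np.vstack([A/1e-3,np.diag(1/sig)]); v=np.r_[b/1e-3,g0/sig]
    g=np.linalg.lstsq(M,v,rcond=None)[0]; print('res',np.abs(A@g-b).max()); return g
if __name__=='__main__':
    g=fit(D); np.set_printoptions(precision=3,suppress=True); print(g[0]); print(g[1:].reshape(7,3)); np.save('g.npy',g)
    for k in range(5):
        gg=fit(D[:k]+D[k+1:]); print(k,fkA(D[k][0])@gg-D[k][1])
E
python3 fk2.py
```

```text
res 9.168858537234037e-05
0.24018712044428595
[[ 0.001 -0.011 -0.001]
 [ 0.    -0.011  0.543]
 [-0.    -0.008  0.003]
 [-0.003 -0.008  0.464]
 [-0.     0.     0.001]
 [ 0.002  0.     0.143]
 [ 0.004  0.003  0.143]]
res 4.3348696165512735e-05
0 [-0.002 -0.     0.002]
res 6.367201825108193e-05
1 [ 0. -0.  0.]
res 7.266200839717296e-05
2 [ 0.  0. -0.]
res 3.827024666125389e-05
3 [-0.001  0.     0.   ]
res 6.622192237937252e-05
4 [0.001 0.001 0.   ]
```

```bash
cat > ik.py <<'E'
from fk2 import *
g=np.load('g.npy')
lo=np.array([-2.59,-.33,-1.39,.1,-1.04,.21,-2.66]);hi=np.array([2.59,1.99,1.29,2.45,4.18,1.99,2.66])
def F(j): return fkA(j)@g, chain(j)[-1]
def solve(p,R,seeds,m=.03):
    out=[]
    for s in seeds:
        f=lambda j:np.r_[(F(j)[0]-p)*5,(F(j)[1].inv()*R).as_rotvec()]
        o=least_squares(f,np.clip(s,lo+m+.01,hi-m-.01),bounds=(lo+m,hi-m))
        if np.abs(o.fun).max()<2e-3: out.append(o.x)
    return out
E
python3 - <<'E'
from ik import *
np.set_printoptions(precision=2,suppress=True)
rng=np.random.default_rng(0)
cur=np.array(D[-1][0])
m=np.array([.6154,.2243,.064])
for tilt in(40,):
  Rs=Ro.from_euler('z',.324)*Ro.from_euler('y',-tilt,degrees=True); d=Rs.apply([0,0,1])
  for s in (.074,.174):
   for roll in(0,90,-90,180):
    R=Rs*Ro.from_euler('x',np.pi)*Ro.from_euler('z',roll,degrees=True)
    sol=solve(m+s*d,R,[cur]+list(rng.uniform(lo,hi,(25,7))))
    sol.sort(key=lambda q:np.abs(q-cur).max())
    print(s,roll,len(sol)); [print(q) for q in sol[:3]]
    if sol: print('j6 max',max(q[5] for q in sol))
E
```

```text
0.074 0 16
[ 0.52  0.83 -1.33  2.24  1.92  0.86 -1.69]
[ 0.53  0.85 -1.35  2.24  1.92  0.89 -1.67]
[ 0.35  0.59 -1.01  2.25  1.97  0.58 -1.89]
j6 max 0.8877907687143843
0.074 90 13
[-0.32  0.37 -0.17  2.27  2.47  0.24  2.15]
[-0.31  0.37 -0.19  2.26  2.44  0.24  2.18]
[-0.26  0.38 -0.25  2.26  2.38  0.26  2.25]
j6 max 0.4764025061946211
0.074 -90 18
[ 0.55  0.85 -1.35  2.24  1.92  0.87 -0.09]
[ 0.55  0.86 -1.36  2.24  1.92  0.88 -0.09]
[ 0.55  0.86 -1.36  2.24  1.92  0.88 -0.09]
j6 max 0.8815052232915429
0.074 180 15
[ 0.51  0.77 -1.28  2.23  1.9   0.78  1.45]
[ 0.5   0.74 -1.24  2.23  1.9   0.74  1.43]
[ 0.4   0.62 -1.07  2.23  1.93  0.6   1.33]
j6 max 0.8742818055870109
0.174 0 12
[ 0.3   0.21 -0.86  2.33  1.67  0.27 -1.75]
[ 0.28  0.2  -0.85  2.33  1.68  0.26 -1.76]
[ 0.24  0.19 -0.8   2.33  1.68  0.25 -1.77]
j6 max 0.5342506181135034
0.174 90 0
0.174 -90 17
[ 0.44  0.24 -1.    2.32  1.66  0.3  -0.14]
[ 0.43  0.24 -1.    2.32  1.66  0.3  -0.14]
[ 0.38  0.22 -0.94  2.32  1.67  0.28 -0.15]
j6 max 0.5201760026225306
0.174 180 13
[ 0.28  0.2  -0.82  2.31  1.61  0.24  1.46]
[ 0.28  0.2  -0.82  2.31  1.61  0.24  1.46]
[ 0.28  0.2  -0.82  2.31  1.61  0.24  1.46]
j6 max 0.5204922809386937
```

Run:
```python
from ik import *
np.set_printoptions(precision=2,suppress=True)
rng=np.random.default_rng(0)
cur=np.array(D[-1][0]); base=np.array([-.57,.44,.5,1.9,-.2,.9,0])
m=np.array([.6154,.2243,.064]); Rs=Ro.from_euler('z',.324)*Ro.from_euler('y',-40,degrees=True); d=Rs.apply([0,0,1])
seeds=[base+rng.uniform(-.5,.5,7)*[1,.5,1,.7,.6,1,0]+np.array([0,0,0,0,0,0,k]) for k in(-1.6,0,1.6) for _ in range(8)]
def show(name,p,R):
    sol=[q for q in solve(p,R,seeds,.05) if abs(q[4])<1.0]
    if not sol: print(name,'none'); return
    sol.sort(key=lambda q:-np.min(np.minimum(q-lo,hi-q))); print(name,len(sol),sol[0],sol[len(sol)//2])
for phi in(15,25,35,40):
  for sg in(-90,90):
    R=Rs*Ro.from_euler('y',phi,degrees=True)*Ro.from_euler('x',np.pi)*Ro.from_euler('z',sg,degrees=True)
    z=R.apply([0,0,1]); gp=m+.070*d   # s=.110
    show(f'phi{phi} sg{sg} grasp',gp-.006*z,R)
    show(f'   pre',gp-.006*z-.09*z,R)
    show(f'   out',gp-.006*z+.07*d,R)
    for hd in (-40,0,40,):
        U=Ro.from_euler('z',hd,degrees=True)*Ro.from_euler('y',phi,degrees=True)*Ro.from_euler('x',np.pi)*Ro.from_euler('z',sg,degrees=True)
        show(f'   final hd{hd}',np.array([.545,-.0475,.134+.110])-.006*U.apply([0,0,1]),U)
```

```text
Still running in the background as job /tmp/bash_jobs.1000/8c3aef096a62 (pid 1712). You'll get a notice when it ends.
```

```bash
cat /tmp/bash_jobs.1000/8c3aef096a62/stdout; kill -- -$(cat /tmp/bash_jobs.1000/8c3aef096a62/pid)
sed -i 's/bounds=(lo+m,hi-m))/bounds=(lo+m,hi-m),max_nfev=40)/' ik.py
cat > t.py <<'E'
from ik import *
import time
np.set_printoptions(precision=2,suppress=True)
m=np.array([.6154,.2243,.064]); Rs=Ro.from_euler('z',.324)*Ro.from_euler('y',-40,degrees=True); d=Rs.apply([0,0,1])
base=np.array([-.7,.4,.5,2.0,0,.6,0])
def show(name,p,R,sg):
    k=-1 if sg>0 else 1
    seeds=[base+[0,0,0,0,0,0,x] for x in(-1.6,1.6)]+[[-.2,.4,0,2,0,.6,1.6],[-.2,.4,0,2,0,.6,-1.6]]
    print(name,*[q for q in solve(p,R,seeds,.03)],flush=True)
t=time.time()
for phi in(20,32):
  for sg in(-90,90):
    R=Rs*Ro.from_euler('y',phi,degrees=True)*Ro.from_euler('x',np.pi)*Ro.from_euler('z',sg,degrees=True)
    z=R.apply([0,0,1]); gp=m+.070*d
    show(f'phi{phi} sg{sg} grasp',gp-.006*z,R,sg)
    show(f'   out',gp-.006*z+.07*d,R,sg)
    for hd in (0,):
        U=Ro.from_euler('z',hd,degrees=True)*Ro.from_euler('y',phi,degrees=True)*Ro.from_euler('x',np.pi)*Ro.from_euler('z',sg,degrees=True)
        show(f'   final hd{hd}',np.array([.545,-.0475,.134+.110])-.006*U.apply([0,0,1]),U,sg)
    print(time.time()-t)
E
OMP_NUM_THREADS=1 timeout 60 python3 t.py
```

```text
phi20 sg-90 grasp [-0.57  0.38  0.18  2.07 -0.1   0.35  1.57] [-0.24  0.39 -0.23  2.05  0.35  0.38  1.16]
   out
   final hd0 [-0.38  0.48  0.58  1.64 -0.19  1.44  1.81]
2.645028829574585
phi20 sg90 grasp [-0.38  0.39 -0.07  2.04  0.19  0.37 -1.86] [-0.61  0.39  0.21  2.05 -0.13  0.36 -1.56]
   out [-0.55  0.24  0.11  2.1   0.03  0.45 -1.72]
   final hd0 [-0.08  0.45  0.12  1.61 -0.04  1.43 -1.52]
4.765267848968506
phi32 sg-90 grasp [-0.45  0.44  0.04  1.91 -0.01  0.65  1.49]
   out [-0.74  0.32  0.4   1.99 -0.17  0.73  1.64] [-0.48  0.3   0.07  1.97 -0.01  0.73  1.49]
   final hd0
6.853305339813232
phi32 sg90 grasp [-0.86  0.5   0.58  1.92 -0.42  0.69 -1.29] [-0.78  0.48  0.47  1.91 -0.33  0.68 -1.37] [-0.4   0.45 -0.04  1.89  0.05  0.66 -1.72]
   out [-0.75  0.33  0.39  1.97 -0.17  0.73 -1.52] [-0.09  0.35 -0.43  1.94  0.24  0.76 -1.9 ] [-0.64  0.32  0.25  1.97 -0.1   0.73 -1.59]
   final hd0 [-0.05  0.56  0.09  1.5  -0.03  1.65 -1.53]
8.456674575805664
```

```bash
cat > tg.py <<'E'
from h import *
np.set_printoptions(precision=4,suppress=True)
m=np.array([.6154,.2243,.064]); Rs=Ro.from_euler('z',.324)*Ro.from_euler('y',-40,degrees=True); d=Rs.apply([0,0,1])
PHI=30
RG=Rs*Ro.from_euler('y',PHI,degrees=True)*Ro.from_euler('x',np.pi)*Ro.from_euler('z',90,degrees=True)
zt=RG.apply([0,0,1]); gp=m+.070*d; TG=gp-.006*zt; eG=RG.as_euler('xyz')
TP=TG-.09*zt
if __name__=='__main__':
    print('grasp',TG,eG,'pre',TP,'z',zt,'x',RG.apply([1,0,0]),'d',d)
    need(TP,eG); s=sense(); print(s['tool_pos'],s['joints'])
    need(TG,eG)
E
python3 tg.py
```

```text
grasp [0.5718 0.2096 0.1235] [-2.9671  0.     -1.2468] pre [0.5569 0.2047 0.2122] z [ 0.1646  0.0553 -0.9848] x [ 0.3184 -0.948   0.    ] d [-0.6093 -0.2046  0.766 ]
need shift [ 0.1106  0.1097 -0.0386] turn [ 0.57   0.634 -1.817] t 14.7333 w 0.039 F [ 1.4  0.4 -0.1]
[0.5127 0.1608 0.2276] [-0.8686  0.0514  0.4792  2.2925  0.1112  0.2118 -0.2151]
need shift [ 0.1477  0.1222 -0.2601] turn [ 0.57   0.634 -1.817] t 14.7333 w 0.039 F [ 1.4  0.4 -0.1]
```

Emit:
drive_tool:
  targets: [0.55, 0.007, 0.007, 0.02, 0.04, 0.045, -0.128, 0.55, 0.007, 0.007, 0.02, 0.04, 0.045, -0.128, 0.55, 0.007, 0.007, 0.02, 0.04, 0.045, -0.128, 0.55, 0.007, 0.007, 0.01, 0.04, 0.045, -0.128, 0.55, 0.007, 0.007, 0, 0.04, 0.045, -0.128]
  newtons: 60

```text
time_s: 15.15
tool_pos: [0.5254, 0.1654, 0.2566]
eef_rot: [-2.941, -0.407, -0.341]
ft_force: [0.3, 0.4, 0.0]
width: 0.0388
```

```bash
python3 tg.py | tail -3
```

```text
need shift [ 0.079   0.0983 -0.111 ] turn [ 0.3592  0.4001 -1.1439] t 15.15 w 0.0388 F [0.3 0.4 0. ]
[0.5254 0.1654 0.2566] [-0.9803  0.0723  0.5618  2.1368  0.1803  0.5171 -0.865 ]
need shift [ 0.116   0.1107 -0.3326] turn [ 0.3592  0.4001 -1.1439] t 15.15 w 0.0388 F [0.3 0.4 0. ]
```

Emit:
drive_tool:
  targets: [0.55, 0.008, 0.01, 0, 0.04, 0.045, -0.128, 0.55, 0.008, 0.01, 0, 0.04, 0.045, -0.128, 0.55, 0.008, 0.01, 0, 0.04, 0.045, -0.128, 0.55, 0.008, 0.01, 0, 0.04, 0.045, -0.128, 0.55, 0.008, 0.01, 0, 0.04, 0.045, -0.128]

```text
time_s: 15.57
tool_pos: [0.5427, 0.186, 0.2607]
eef_rot: [-2.904, -0.163, -0.884]
ft_force: [0.5, 0.6, -0.2]
width: 0.0391
```

Emit:
drive_tool:
  targets: [0.55, 0.008, 0.01, 0, 0.04, 0.045, -0.128, 0.55, 0.008, 0.01, 0, 0.04, 0.045, -0.128, 0.55, 0.008, 0.01, 0, 0.04, 0.045, -0.128, 0.55, 0.008, 0.01, 0, 0.01, 0.01, -0.03, 0.55, 0, 0, 0, 0, 0, 0]

```text
time_s: 15.98
tool_pos: [0.5585, 0.2035, 0.2639]
eef_rot: [-2.948, -0.01, -1.224]
ft_force: [-0.1, -0.4, 0.5]
width: 0.0393
```

```bash
python3 tg.py | tail -3
```

```text
need shift [-0.004   0.003  -0.1292] turn [ 0.0041  0.0274 -0.0289] t 15.9833 w 0.0393 F [-0.1 -0.4  0.5]
[0.5585 0.2035 0.2639] [-0.9604  0.2633  0.6442  1.8733 -0.1925  0.8691 -1.4608]
need shift [ 0.0331  0.0154 -0.3508] turn [ 0.0041  0.0274 -0.0289] t 15.9833 w 0.0393 F [-0.1 -0.4  0.5]
```

Emit:
drive_tool:
  targets: [0.55, -0.004, 0.003, -0.04, 0.004, 0.027, -0.029, 0.55, 0, 0, -0.04, 0, 0, 0, 0.55, 0, 0, -0.03, 0, 0, 0, 0.55, 0, 0, 0, 0, 0, 0, 0.55, 0, 0, 0, 0, 0, 0]

```text
time_s: 16.4
tool_pos: [0.5565, 0.2042, 0.2202]
eef_rot: [-2.963, -0.002, -1.238]
ft_force: [0.3, -1.5, 0.2]
width: 0.0394
```

```bash
python3 tg.py | tail -3
python3 - <<'E'
from h import *
b=snap('side','side11.png'); a=snap('top','top11.png')
cv2.imwrite('pics/z5.png',np.hstack([cv2.resize(b[60:190,190:320,::-1],None,fx=3,fy=3,interpolation=2),cv2.resize(a[110:240,100:230,::-1],None,fx=3,fy=3,interpolation=2)]))
E
```

```text
need shift [ 0.0011  0.0012 -0.0202] turn [ 0.0002  0.0062 -0.0114] t 16.4 w 0.0394 F [ 0.3 -1.5  0.2]
[0.5565 0.2042 0.2202] [-0.9302  0.3168  0.6211  1.9169 -0.2495  0.7979 -1.4273]
need shift [ 0.0381  0.0137 -0.2418] turn [ 0.0002  0.0062 -0.0114] t 16.4 w 0.0394 F [ 0.3 -1.5  0.2]
```

View pics/z5.png

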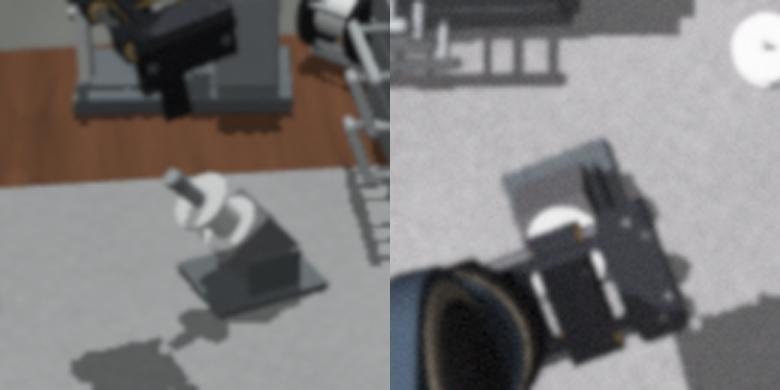

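Emit:
drive_tool:
  targets: [0.55, 0.007, 0.003, -0.045, 0, 0.006, -0.011, 0.55, 0.007, 0.002, -0.045, 0, 0, 0, 0.55, 0.007, 0.002, -0.045, 0, 0, 0, 0.55, 0.003, 0.001, -0.02, 0, 0, 0, 0.55, 0, 0, 0, 0, 0, 0]

```text
time_s: 16.92
tool_pos: [0.5697, 0.2094, 0.1633]
eef_rot: [-2.954, 0.003, -1.243]
ft_force: [-0.1, 0.4, 0.3]
width: 0.039
```

```bash
python3 tg.py | tail -2
cat > lk2.py <<'E'
from tg import *
import sys
s=sense(); R=Ro.from_euler('xyz',s['eef_rot']); T=s['tool_pos']
b=snap('side',sys.argv[1])[:,:,::-1].copy(); k=9; o=np.array([215,75])
c=cv2.resize(b[75:150,215:300],None,fx=k,fy=k,interpolation=2)
def L(p,q,col):
    u=[tuple(np.round((proj('side',x)-o+.5)*k).astype(int).tolist()) for x in(p,q)]; cv2.line(c,*u,col,1)
for sx,col in((1,(0,0,255)),(-1,(0,255,0))):
    h=s['width']/2*sx
    q=[T+R.apply([h,y,z]) for y,z in((-.0095,0),(-.0095,.025),(.0095,.025),(.0095,0))]
    for i in range(4): L(q[i],q[(i+1)%4],col)
L(T,T+R.apply([0,0,.025]),(255,0,0))
oo=m-.04*d
for z,r in((.124,.008),(.084,.027),(.110,.008)): poly(c,'side',circ(oo+d*z,r,Rs),o,k,(0,255,255))
cv2.imwrite('pics/z5.png',c)
E
python3 lk2.py side12.png
```

```text
[0.5697 0.2094 0.1633] [-0.8704  0.4077  0.5681  1.9449 -0.3391  0.6839 -1.3578]
need shift [ 0.0052  0.0006 -0.0993] turn [-0.0091  0.0149 -0.0046] t 16.9167 w 0.039 F [-0.1  0.4  0.3]
```

View pics/z5.png

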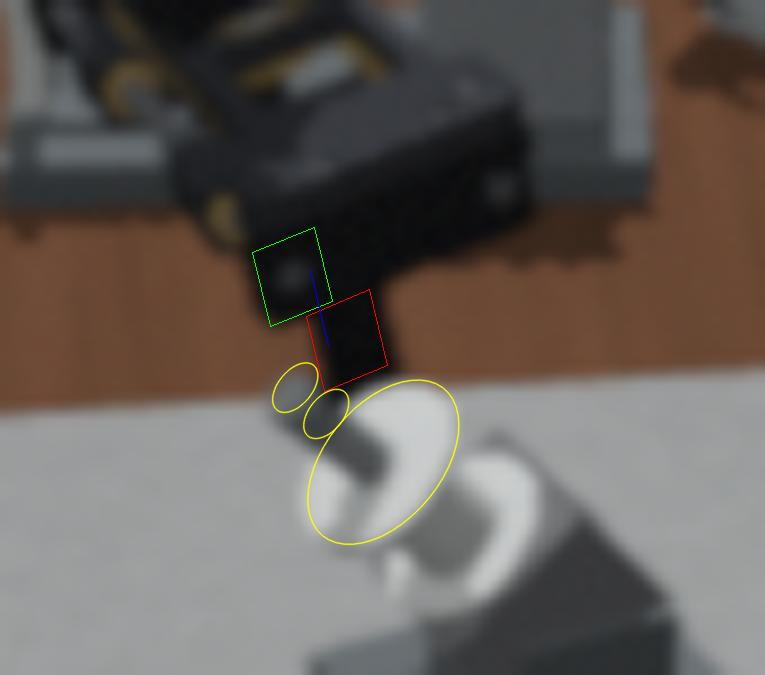

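Emit:
drive_tool:
  targets: [0.55, 0.002, 0, -0.033, -0.009, 0.015, -0.004, 0.55, 0.002, 0, -0.033, 0, 0, 0, 0.55, 0.001, 0, -0.023, 0, 0, 0, 0.55, 0, 0, 0, 0, 0, 0, 0.55, 0, 0, 0, 0, 0, 0]
  newtons: 8

```text
time_s: 17.38
tool_pos: [0.5745, 0.2106, 0.1302]
eef_rot: [-2.961, 0.001, -1.246]
ft_force: [0.5, -0.1, 0.1]
width: 0.039
```

```bash
python3 tg.py | tail -2;python3 lk2.py side13.png
```

```text
[0.5745 0.2106 0.1302] [-0.8373  0.4616  0.5347  1.9538 -0.3816  0.6329 -1.3244]
need shift [-0.0069 -0.0025 -0.0167] turn [-0.0043  0.0073 -0.0013] t 17.3833 w 0.039 F [ 0.5 -0.1  0.1]
```

View pics/z5.png

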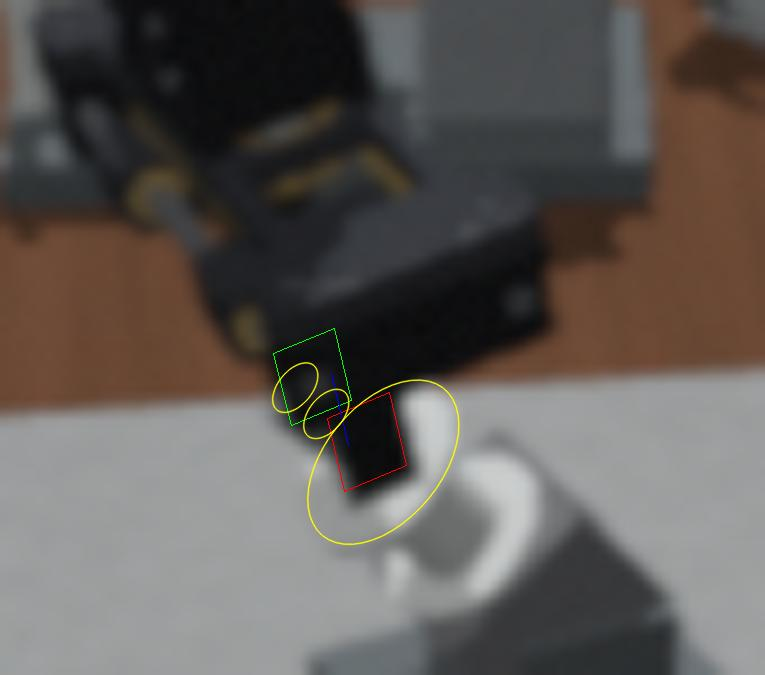

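Emit:
drive_tool:
  targets: [0.55, -0.007, -0.0025, -0.008, -0.004, 0.007, -0.001, 0.55, 0, 0, -0.008, 0, 0, 0, 0.55, 0, 0, 0, 0, 0, 0, 0.55, 0, 0, 0, 0, 0, 0, 0.55, 0, 0, 0, 0, 0, 0]

```text
time_s: 17.85
tool_pos: [0.5721, 0.2099, 0.1251]
eef_rot: [-2.965, 0.001, -1.246]
ft_force: [-0.6, -0.2, 0.9]
width: 0.0394
```

```bash
python3 tg.py | tail -2
```

```text
[0.5721 0.2099 0.1251] [-0.8354  0.4667  0.5312  1.9602 -0.3854  0.6259 -1.3218]
need shift [-0.001  -0.0007 -0.0039] turn [-0.0018  0.0026 -0.0005] t 17.85 w 0.0394 F [-0.6 -0.2  0.9]
```

Close gently and watch the force.

Emit:
drive_tool:
  targets: [0.7, -0.001, -0.0007, -0.002, 0, 0, 0, 0.8, 0, 0, 0, 0, 0, 0, 1, 0, 0, 0, 0, 0, 0, 1, 0, 0, 0, 0, 0, 0, 1, 0, 0, 0, 0, 0, 0]
  newtons: 6

```text
time_s: 18.27
tool_pos: [0.572, 0.2099, 0.1248]
eef_rot: [-2.964, 0.001, -1.246]
ft_force: [-0.2, 1.1, 0.4]
width: 0.0161
```

Emit:
drive_tool:
  targets: [1, 0, 0, 0, 0, 0, 0, 1, 0, 0, 0, 0, 0, 0, 1, 0, 0, 0, 0, 0, 0, 1, 0, 0, 0, 0, 0, 0, 1, 0, 0, 0, 0, 0, 0]

```text
time_s: 18.68
tool_pos: [0.5719, 0.2102, 0.1248]
eef_rot: [-2.964, 0.001, -1.246]
ft_force: [0.1, 0.8, -0.5]
width: 0.0158
```

```bash
python3 tg.py | tail -2;python3 lk2.py side14.png
```

```text
[0.5719 0.2102 0.1248] [-0.835   0.4664  0.53    1.9614 -0.3865  0.6238 -1.3207]
need shift [-0.0004 -0.0014 -0.0032] turn [-0.003   0.0036 -0.0013] t 18.6833 w 0.0158 F [ 0.1  0.8 -0.5]
```

View pics/z5.png

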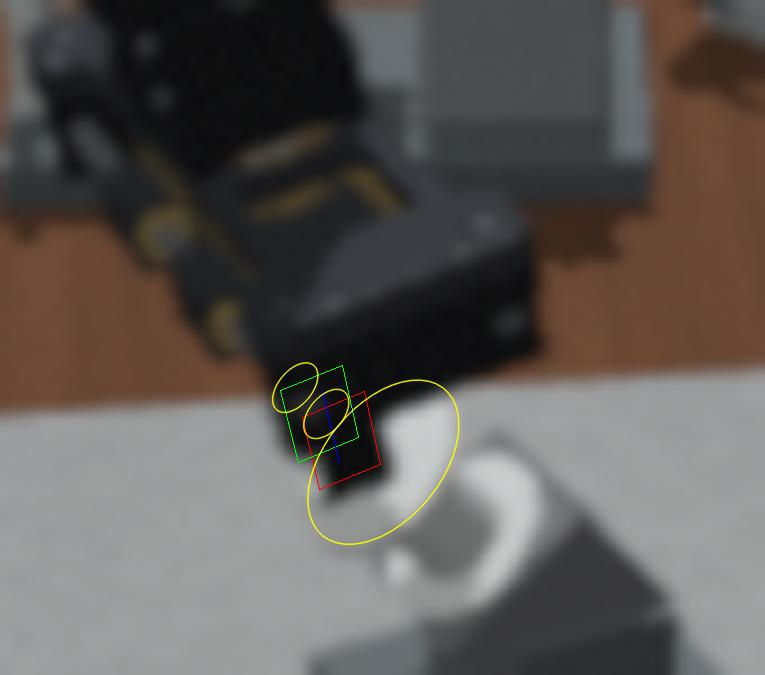

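Emit:
drive_tool:
  targets: [1, 0, 0, 0, 0, 0, 0, 1, 0, 0, 0, 0, 0, 0, 1, -0.006, -0.002, 0.0077, 0, 0, 0, 1, -0.006, -0.002, 0.0077, 0, 0, 0, 1, -0.006, -0.002, 0.0077, 0, 0, 0]
  newtons: 60

```text
time_s: 19.15
tool_pos: [0.5644, 0.2078, 0.134]
eef_rot: [-2.964, 0.001, -1.246]
ft_force: [0.6, 0.9, -1.2]
width: 0.0145
```

```bash
cat >> tg.py <<'E'
    v=s['tool_pos']-TG; print('along d',v@d,'perp',v-d*(v@d))
E
python3 tg.py | tail -3
```

```text
[0.5644 0.2078 0.134 ] [-0.8512  0.4429  0.5437  1.9731 -0.3703  0.6343 -1.3339]
need shift [ 0.0185  0.0046 -0.0261] turn [-0.0023  0.0033 -0.0013] t 19.15 w 0.0145 F [ 0.6  0.9 -1.2]
along d 0.012867759736054482 perp [0.0005 0.0008 0.0006]
```

Emit:
drive_tool:
  targets: [1, -0.0125, -0.0042, 0.0153, 0, 0, 0, 1, -0.0125, -0.0042, 0.0153, 0, 0, 0, 1, -0.0125, -0.0042, 0.0153, 0, 0, 0, 1, -0.0125, -0.0042, 0.0153, 0, 0, 0, 1, -0.0125, -0.0042, 0.0153, 0, 0, 0]

```text
time_s: 19.57
tool_pos: [0.5362, 0.1979, 0.1672]
eef_rot: [-2.966, 0.001, -1.246]
ft_force: [-0.9, -0.5, -1.0]
width: 0.0144
```

```bash
python3 tg.py | tail -3
python3 - <<'E'
from h import *
b=snap('side','side15.png'); cv2.imwrite('pics/z5.png',cv2.resize(b[50:180,180:330,::-1],None,fx=5,fy=5,interpolation=2))
E
```

```text
[0.5362 0.1979 0.1672] [-0.9132  0.3524  0.594   2.0134 -0.3033  0.6759 -1.3894]
need shift [ 0.0888  0.0294 -0.1092] turn [-0.0016  0.0014 -0.0005] t 19.5667 w 0.0144 F [-0.9 -0.5 -1. ]
along d 0.05753247618632039 perp [-0.0005  0.     -0.0004]
```

View pics/z5.png

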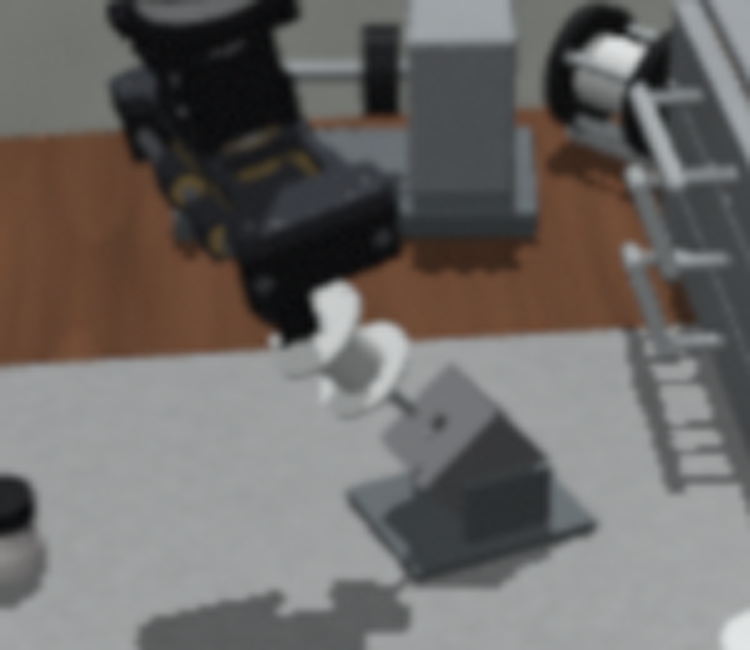

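```bash
cat > fin.py <<'E'
from tg import *
E40=Ro.from_rotvec(np.radians(40)*np.array([-np.sin(.324),np.cos(.324),0]))
def final(hd,bush=np.array([.5447,-.0476]),zc=.134):
    Q=Ro.from_euler('z',hd-.324)*E40
    v0=np.array([.5719,.2102,.1248])-(m-.04*d)
    return np.r_[bush,zc]+Q.apply(v0),(Q*RG)
E
cat > t2.py <<'E'
from fin import *
from ik import solve,F
cur=sense()['joints']
print('fk check',F(cur)[0]-sense()['tool_pos'])
for hd in(.324,0,-.3):
    p,R=final(hd); print(hd,p,R.as_euler('xyz'),(Ro.from_matrix(np.eye(3))*R*RG.inv()).as_rotvec()/(np.pi/4))
    print(solve(p,R,[cur+[.6,.1,0,-.4,0,1,0],cur+[.6,.1,-.4,-.4,.3,1,0]]))
need(*[final(0)[0],final(0)[1].as_euler('xyz')])
E
OMP_NUM_THREADS=1 timeout 60 python3 t2.py
```

```text
fk check [-0.0068 -0.0037 -0.0011]
0.324 [ 0.5484 -0.0459  0.25  ] [ 2.618   0.     -1.2468] [-0.283   0.8426  0.    ]
[array([-0.4001,  0.5627,  0.5094,  1.557 , -0.0528,  1.5679, -1.1268]), array([-0.1974,  0.5267,  0.1988,  1.5452,  0.0606,  1.5774, -1.2614])]
0 [ 0.5488 -0.0471  0.25  ] [ 2.618   0.     -1.5708] [-0.144   0.881  -0.3956]
[array([-0.3584,  0.5915,  0.5642,  1.5302, -0.2002,  1.6248, -1.3213]), array([-0.131 ,  0.5447,  0.2067,  1.5168, -0.0691,  1.6139, -1.4803])]
-0.3 [ 0.5487 -0.0483  0.25  ] [ 2.618   0.     -1.8708] [-0.0108  0.9029 -0.7616]
[array([-0.28  ,  0.5847,  0.5401,  1.5326, -0.307 ,  1.6373, -1.5441]), array([-0.0804,  0.5442,  0.2273,  1.5207, -0.1938,  1.612 , -1.6809])]
need shift [ 0.0322 -0.6118  0.2043] turn [-0.1466  0.8834 -0.3947] t 19.6167 w 0.0146 F [-0.9 -0.2 -1.6]
```

Emit:
drive_tool:
  targets: [1, -0.015, -0.005, 0.02, 0, 0, 0, 1, -0.015, -0.005, 0.03, 0, 0, 0, 1, 0, -0.01, 0.045, 0, 0, 0, 1, 0, -0.015, 0.045, 0, 0, 0, 1, 0, -0.02, 0.045, -0.01, 0.03, 0]

```text
time_s: 20.03
tool_pos: [0.5166, 0.1742, 0.2417]
eef_rot: [-3.002, 0.002, -1.244]
ft_force: [-0.3, 0.6, -1.2]
width: 0.0148
```

Emit:
drive_tool:
  targets: [1, 0.005, -0.04, 0.02, -0.021, 0.063, 0, 1, 0.005, -0.04, 0.02, -0.021, 0.063, 0, 1, 0.005, -0.04, 0, -0.021, 0.063, 0, 1, 0.005, -0.04, 0, -0.021, 0.063, 0, 1, 0.005, -0.04, 0, -0.021, 0.063, 0]

```text
time_s: 20.45
tool_pos: [0.5251, 0.0934, 0.2655]
eef_rot: [3.019, 0.011, -1.239]
ft_force: [0.3, 0.2, -2.0]
width: 0.0145
```

```bash
cat > nf.py <<'E'
from fin import *
p,R=final(.324); need(p,R.as_euler('xyz')); s=sense(); print(s['tool_pos'],s['joints'])
E
python3 nf.py
```

```text
need shift [ 0.0583 -0.3481 -0.0388] turn [-0.1776  0.4794 -0.0067] t 20.45 w 0.0145 F [ 0.3  0.2 -2. ]
[0.5251 0.0934 0.2655] [-0.7995  0.325   0.6972  1.8029 -0.2039  1.2169 -1.271 ]
```

Emit:
drive_tool:
  targets: [1, 0.007, -0.04, 0, -0.022, 0.06, 0, 1, 0.007, -0.04, 0, -0.022, 0.06, 0, 1, 0.007, -0.04, 0, -0.022, 0.06, 0, 1, 0.007, -0.04, 0, -0.022, 0.06, 0, 1, 0.007, -0.04, 0, -0.022, 0.06, 0]

```text
time_s: 20.87
tool_pos: [0.5389, 0.0091, 0.2675]
eef_rot: [2.759, 0.006, -1.242]
ft_force: [0.6, 0.2, -1.8]
width: 0.015
```

Emit:
drive_tool:
  targets: [1, 0.007, -0.04, -0.008, -0.022, 0.06, 0, 1, 0.007, -0.04, -0.008, -0.022, 0.06, 0, 1, 0.005, -0.03, -0.008, -0.02, 0.05, 0, 1, 0, -0.015, 0, 0, 0, 0, 1, 0, 0, 0, 0, 0, 0]

```text
time_s: 21.28
tool_pos: [0.5476, -0.0466, 0.2571]
eef_rot: [2.61, -0.003, -1.247]
ft_force: [-0.2, -0.6, -1.0]
width: 0.0146
```

```bash
python3 nf.py
```

```text
need shift [ 0.002   0.002  -0.0179] turn [ 0.0063 -0.0084  0.0002] t 21.2833 w 0.0146 F [-0.2 -0.6 -1. ]
[ 0.5476 -0.0466  0.2571] [-0.5301  0.5948  0.7216  1.5687 -0.124   1.5861 -1.0264]
```

Emit:
drive_tool:
  targets: [1, 0.002, 0.002, -0.01, 0.006, -0.008, 0, 1, 0, 0, -0.008, 0, 0, 0, 1, 0, 0, 0, 0, 0, 0, 1, 0, 0, 0, 0, 0, 0, 1, 0, 0, 0, 0, 0, 0]

```text
time_s: 21.7
tool_pos: [0.5476, -0.0428, 0.2507]
eef_rot: [2.624, 0.003, -1.244]
ft_force: [-0.5, 0.5, -0.7]
width: 0.0145
```

```bash
python3 nf.py
cat > lk3.py <<'E'
from fin import *
import sys
s=sense(); T=s['tool_pos']; Rn=Ro.from_euler('xyz',s['eef_rot']); Q=Rn*RG.inv()
v0=np.array([.5719,.2102,.1248])-(m-.04*d)
O=T-Q.apply(v0); ax=Q.apply(d); Rr=Q*Rs; print('spool end',O,'axis',ax)
out=[]
for n,o,W,Hh,k in(('side',(190,110),110,130,5),('top',(225,160),110,110,5)):
    o=np.array(o); b=snap(n,n+sys.argv[1])[:,:,::-1].copy()
    c=cv2.resize(b[o[1]:o[1]+Hh,o[0]:o[0]+W],None,fx=k,fy=k,interpolation=2)
    cv2.imwrite('pics/raw_%s.png'%n,c); c=c.copy()
    for a,e,r in((0,.04,.004),(.04,.044,.027),(.08,.084,.027)):
        for z in(a,e): poly(c,n,circ(O+ax*z,r,Rr),o,k,(0,255,0))
    poly(c,n,np.array([O,O+.124*ax]),o,k,(0,0,255))
    poly(c,n,circ([.5447,-.0476,.034],.008),o,k,(255,255,0))
    cv2.imwrite('pics/ov_%s.png'%n,c)
E
python3 lk3.py 16.png
```

```text
need shift [ 0.002  -0.0077 -0.0018] turn [-0.0066  0.0064 -0.0029] t 21.7 w 0.0145 F [-0.5  0.5 -0.7]
[ 0.5476 -0.0428  0.2507] [-0.5323  0.5927  0.7167  1.5811 -0.1343  1.5651 -1.0267]
spool end [ 0.5445 -0.0439  0.1347] axis [-0.005  -0.0052  1.    ]
```

View pics/ov_side.png

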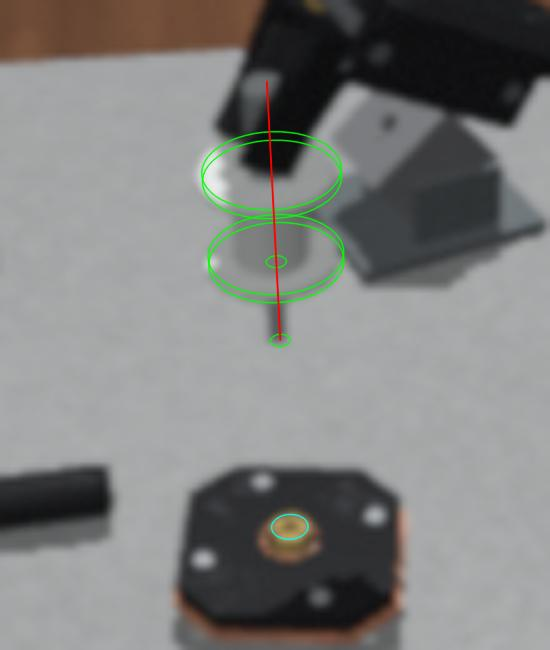

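View pics/raw_side.png

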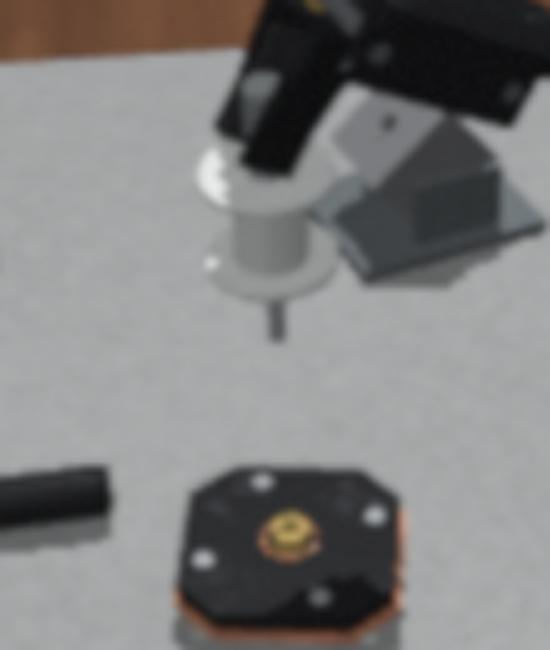

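View pics/raw_top.png

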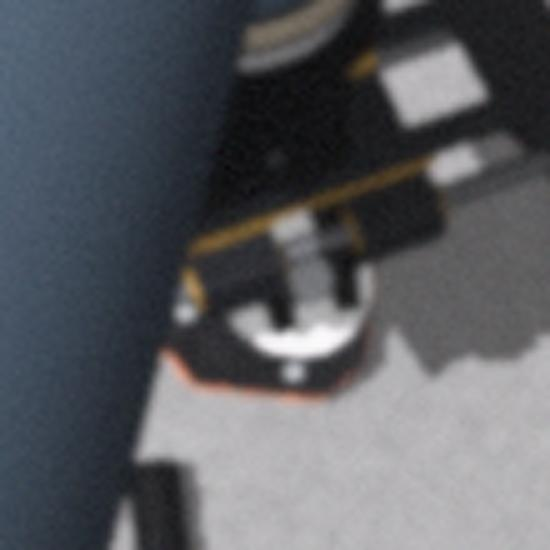

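View pics/ov_top.png

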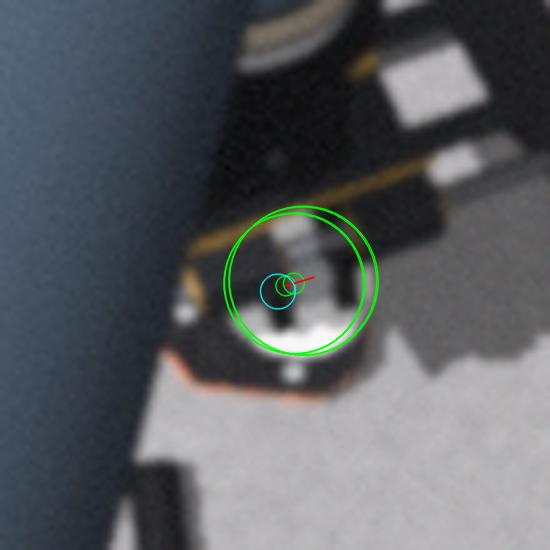

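Emit:
drive_tool:
  targets: [1, 0.0045, -0.009, -0.001, -0.006, 0.006, -0.003, 1, 0, 0, 0, 0, 0, 0, 1, 0, 0, 0, 0, 0, 0, 1, 0, 0, 0, 0, 0, 0, 1, 0, 0, 0, 0, 0, 0]

```text
time_s: 22.22
tool_pos: [0.55, -0.0466, 0.2507]
eef_rot: [2.619, -0.0, -1.246]
ft_force: [0.2, -0.2, -1.5]
width: 0.0145
```

```bash
python3 nf.py; python3 lk3.py 17.png
```

```text
need shift [-0.0041  0.0018 -0.0018] turn [ 0.0002  0.0013 -0.0004] t 22.2167 w 0.0145 F [ 0.2 -0.2 -1.5]
[ 0.55   -0.0466  0.2507] [-0.5261  0.5999  0.718   1.5726 -0.1316  1.5702 -1.024 ]
spool end [ 0.5465 -0.0483  0.1347] axis [-0.0011  0.0002  1.    ]
```

View pics/ov_side.png

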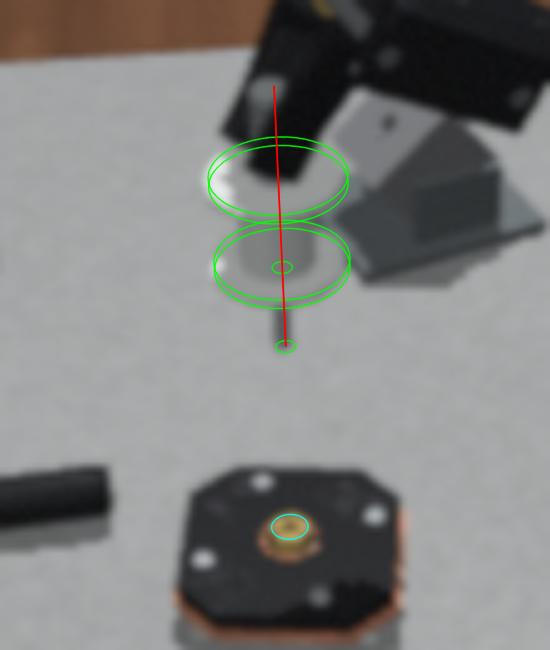

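View pics/ov_top.png

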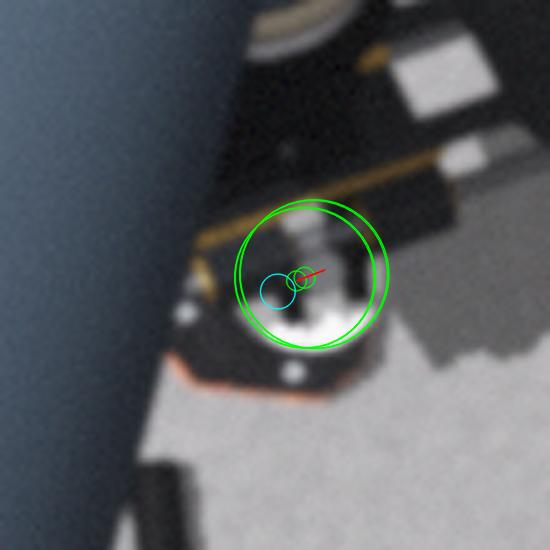

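Emit:
drive_tool:
  targets: [1, -0.001, 0.0015, 0, 0, 0, 0, 1, 0, 0, 0, 0, 0, 0, 1, 0, 0, 0, 0, 0, 0, 1, 0, 0, 0, 0, 0, 0, 1, 0, 0, 0, 0, 0, 0]

```text
time_s: 22.73
tool_pos: [0.5495, -0.0458, 0.2506]
eef_rot: [2.619, -0.0, -1.246]
ft_force: [1.1, 0.2, -1.6]
width: 0.0145
```

```bash
python3 - <<'E'
from h import *
snap('side','sideend.png'); s=sense(); print(s['tool_pos'],s['eef_rot'],np.abs(s['joint_velocities']).max(),s['width'],s['time_s'])
E
python3 lk3.py 18.png
```

```text
[ 0.54950892 -0.0458105   0.25063099] [ 2.61886547e+00 -3.65328011e-04 -1.24641834e+00] 0.003551068689883874 0.01453224545464151 22.7833
spool end [ 0.5459 -0.0476  0.1347] axis [-0.0009  0.0001  1.    ]
```

View pics/sideend.png

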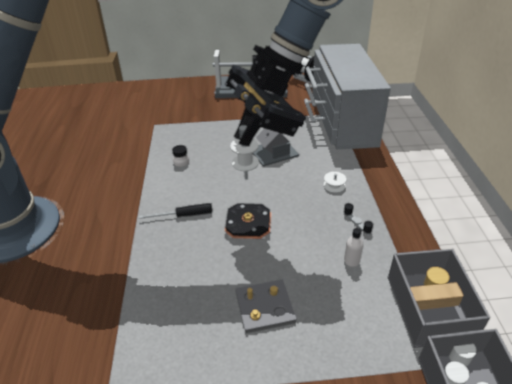

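The last picture shows the spool upright near (246,155), over the bushing at (248,217). The other parts are where they were, and the arm is still.

```bash
python3 -c "
from workcell import *
print(job_done())"
```

```text
the job is handed in; nothing more can be done
None
```

The job is done and handed in at about 23 s of robot time. The bushing is seated in the bore and released, and the spool is held still and upright above it.

- **Bushing:** I set it in the bore and let it go. Then I pressed on its top with closed fingertips at about 34 N. They stopped at 33.9 mm above the bench, against 34 mm for a fully seated bushing.
- **Spool:** I gripped the stub with the tool tilted 30° to the spool's axis. Gripping straight along the axis would have taken the sixth joint past its lower limit. I drew the spool out along the socket with almost no force, turned it upright and stopped over the bushing.
- **Last checks:** The shaft end is computed at (0.546, -0.048, 0.135) m, about 10 cm above the bushing top. The spool's axis is within about 0.1° of vertical, worked out from the tool pose assuming no slip in the grip. The side camera puts the spool about 1 mm closer to the bushing's centre line than that computed position. The arm was at rest and gripping at 60 N.
- **Disagreements:**
  - The top camera read y 2–5 mm higher than the side camera. I trusted the side camera because it matched the bushing in the gripper.
  - The finger opening read 14.5 mm on the 16 mm parts under a firm grip, though it was about 16 mm when gripping lightly.
- **Other parts:** In the last side picture, none of the other parts on the bench or in the tray look moved.

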